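Slide the set-up tray across the gap and seat it

TASK

Slide the loaded green carrier tray by its white grip off the stand it is on, across the open gap and into the channel of the other stand, keeping it level so that it neither sags into the gap nor is lifted and carried. Then press it gently but surely against the black rubber buffer at the end of the channel and let go, leaving it resting against the buffer. The bottle and the dish must stay standing in the tray, and nothing else on the cabinet may be disturbed.

Things in the scene. Friction and masses are not known exactly. Their poses are not given: they have to be found in the camera images.
- tray: Loose green carrier tray, 100 mm wide (its x), 120 mm long (its y), rim 15 mm high, floor 3 mm thick, about 0.26 kg (with its load about 0.36 kg; masses and friction vary). Origin: centre of its underside. Its nose is the -y end, with the underside bevelled up by 4 mm over the last 10 mm; its tail is the +y end. At its tail a white grip bar stands on two pins: 42 mm along x, 12 mm along y, from 28 to 62 mm above the underside.
- tray_grip (a point): Centre of the white grip bar, 45 mm above the tray's underside and 46 mm from the tray's centre toward the tail; axes as the tray's. There is 25 mm and more of free room on each side of it along y.
- tray_nose (a point): Middle of the tray's nose end at the level of its underside.
- tray_tail (a point): Middle of the tray's tail end at the level of its underside.
- near_deck: Fixed steel stand on which the tray starts, 126 mm wide (x), 120 mm long (y), deck 45 mm above the cabinet top; rails 12 mm high along both sides, 118 mm apart. Origin: centre of its underside. The tray leaves over its -y end.
- near_edge (a point): Middle of the near stand's edge at the gap, at deck level.
- far_deck: Fixed steel stand that receives the tray, 126 mm wide (x), 175 mm long (y), deck 45 mm above the cabinet top. Its +y edge faces the near stand across a gap of 66 to 74 mm, more than the distance from the loaded tray's centre of mass to its nose. Origin: centre of its underside. Rails 12 mm high make a channel 106 mm wide, with a flared mouth about 122 mm wide; the tray must be in line with it.
- channel_end (a point): Deck-level point on the far stand's centre line, 54 mm from its origin toward -y, in the middle of where the face of the black buffer may be: the face is up to 14 mm nearer or farther, differs each time, is not reported and must be felt. The buffer, on a blue stop, faces +y, yields from about 1.5 N on, then 1 mm per 6 N, 6 mm at most. Seated from 4 N on; over 20 N damages it.
- far_edge (a point): Middle of the far stand's edge at the gap, at deck level; the edge is rounded, 6 mm radius.
- bottle: Small clear bottle with blue cap, 30 mm across, 66 mm high, standing loose in the front of the tray. Origin: centre of its underside.
- dish: Small amber dappen dish, 35 mm across, 30 mm high, standing loose in the front of the tray beside the bottle. Origin: centre of its underside.
- cotton_jar: Bystander: opal jar with steel lid, 69 mm across, 104 mm high, at the back. Origin: underside.
- disinfectant: Bystander: spray bottle, 56x119x264 mm, at the back. Origin: underside.
- tissue_box: Bystander: tissue box, 117x231x126 mm, at the back left. Origin: underside.
Things that resemble listed ones, but are neither listed nor needed, are in the scene too. What is shaped like the bottle but brown is not meant.

How it is judged:
By the outcome, as a careful person would: the job done as asked, in the order asked, and still so for the second after the job is handed in, with the robot touching nothing.
It also fails if it takes over 48 s, if anything falls off the work surface, if the arm or the gripper's body presses on something with over 40 N, if the wrist force passes 120 N, or if a joint passes its speed limit or range.

ROBOT

A 6-joint arm with a two-finger parallel gripper is mounted at the origin on a cart in front of the work surface, level with it; the furniture and walls round the work are solid. World frame = base frame: x ahead of the robot, y to its left, z up, the work surface at z = 0. Lengths are in m, angles in rad, forces in N, time in s.
With the tool pointing down it reaches from about 0.275 to 0.975 m from the base axis. Payload 8.4 kg.
Tool frame: the origin (TCP) lies at the very end of the fingers, on their centre line; the grasp point (between the pads) lies arm.pinch_z behind it (arm.pinch_z is the distance from the TCP to the grasp point, in m); z points along the fingers, y is the direction in which the jaws open and shut (so a half turn about z gives the same grasp; the last joint's range is limited). The gripper opens to 92 mm and grips with 3 to 60 N. Pads are 20 mm wide; open, the fingers measure 128 mm over their backs; the gripper's body (75 mm by 189 mm) begins 69 mm behind the grasp point.
Start: joints at [1.296, 0.353, 1.633, -0, 1.155, -0.002], TCP at [0.168, 0.602, 0.175] pointing down, gripper open.
Joint ranges: [-2.63, 2.63], [-0.92, 2.1], [0.06, 2.66], [-1.3, 4.44], [0, 2.69], [-3.02, 3.02]. Speed limits (rad/s): [2.22, 2.22, 2.79, 3.14, 3.14, 3.14].

INTERFACE

Orientations are given as a 3x3 rotation matrix whose columns are the frame's x, y, z axes.
In Python, from plant import arm gives the robot as it stands.
- The arm moves only by the tool play_rows, never from a script. Its argument "plan" is a list of rows, each a list of 5 numbers: the shift along the world's x, y, z in units of 0.05 m (1.0 is 0.05 m), then the turn about the world's z in units of 5 degrees (1.0 is 5 degrees), then the finger opening in mm, from 0 to 91.9. A call has 1 to 5 rows; each row shifts and turns the commanded pose from where the row before left it; what a row does not reach is not made up. A row lasts 1/10 s, in which the tool goes at most 50 mm and 8.59 degrees, less where a joint would pass 70% of its speed; a pose out of reach is approached as far as the arm can. A call with a number of a shift or a turn outside -1 to 1 is refused whole. A call with a gripper value outside its range is refused whole. The fingers move at their own pace and stop on an object; "grip_force" is the grip in N (left out, the last holds). Time passes only in rows, so rows that do not move let the fingers close. It gives the time, the measured TCP pose, the force and the opening at its end, in the units of the state.
- arm.get_state(): the state, without advancing time (a new reading comes with each control period).
- arm.capture(name): name is "scene" or "side" or "wrist"; returns (picture, depth): 400x640x3 uint8, red, green, blue; 400x640 float32, m along the optical axis (not along the pixel's ray), 0 where there is no reading.
- arm.calibration(name): a dict with "fx", "fy", "cx", "cy" (pixels), "cam_to_world" (4x4, takes a point from camera to world coordinates). Camera axes: x right, y up, looking along -z (the intrinsics and any distortion apply to the point x, -y, -z); pixel columns grow to the right and rows downward; lengths in m; the calibration is good to about 2 mm. A picture is of the moment at which its call begins: read the wrist's pose just before it. calibration takes no time and is no camera call; for the wrist camera it gives the pose at the moment of the call.
- arm.close_job(): hands the job in, once; it reports no verdict.
The state is a dict: "time_s": time; "q": joint angles; "qvel": joint speeds; "effort": joint torques, N m; "tool_pos": TCP position; "eef_rot": TCP orientation; "wrist_force": force on the tool from outside, world axes, zero at the start; "ft_torque": the same for the moment, N m; "width": finger opening in m.
Only numpy, scipy, OpenCV 4.12 (cv2) and the standard library are available. Lean on these libraries where they do the work, as an engineer would, in place of code of your own. Each camera call takes 0.05 s, during which the arm holds its last target.

## Working session

There is one attempt and no reset: what is moved stays moved. The work goes in short steps, Python scripts to look and compute and a tool call to move; the robot and the scene stay as the last step left them, time stands still between calls to the robot, and variables do not carry over. Pictures are saved under pics/ and viewed, and the job is handed in when it is done.

Besides the shell and the picture viewer there is one more tool, called by a JSON object that holds its "api" and its "payload". play_rows: Moves the arm, as the interface text tells. Its arguments: {"type":"object","properties":{"plan":{"type":"array","items":{"type":"array","items":{"type":"number"}}},"grip_force":{"type":"number"}},"required":["plan"]}

```bash
ls; mkdir -p pics; cat > h.py <<'E'
import numpy as np,cv2
from plant import arm
def grab(n,tag):
    im,d=arm.capture(n); c=arm.calibration(n)
    cv2.imwrite(f'pics/{tag}.png',im[:,:,::-1]); np.savez(f'pics/{tag}.npz',im=im,d=d,**{k:np.array(v) for k,v in c.items()})
    return im,d,c
def pts(d,c):
    h,w=d.shape;u,v=np.meshgrid(np.arange(w),np.arange(h))
    P=np.stack([(u-c['cx'])/c['fx']*d,-(v-c['cy'])/c['fy']*d,-d,np.ones_like(d)],-1)
    W=P@np.array(c['cam_to_world']).T
    return W[...,:3]
def ray(c,u,v,z):
    M=np.array(c['cam_to_world']);r=M[:3,:3]@np.array([(u-c['cx'])/c['fx'],-(v-c['cy'])/c['fy'],-1]);o=M[:3,3]
    return o+r*(z-o[2])/r[2]
E
python3 - <<'E'
from h import *
for n in ['scene','side','wrist']:
    im,d,c=grab(n,n+'0'); print(n,c.keys(),c['fx'],np.round(c['cam_to_world'],3).tolist())
s=arm.get_state();print(s['time_s'],s['tool_pos'],s['wrist_force'],s['width'],arm.pinch_z,np.round(s['eef_rot'],3).tolist())
E
```

```text
pics
scene dict_keys(['fx', 'fy', 'cx', 'cy', 'cam_to_world']) 361.79550365777743 [[0.865, 0.374, -0.334, 0.217], [-0.502, 0.631, -0.592, -0.381], [-0.011, 0.68, 0.733, 0.713], [0.0, 0.0, 0.0, 1.0]]
side dict_keys(['fx', 'fy', 'cx', 'cy', 'cam_to_world']) 462.46418004871714 [[-0.987, 0.059, -0.147, 0.406], [-0.158, -0.37, 0.915, 0.895], [-0.001, 0.927, 0.375, 0.399], [0.0, 0.0, 0.0, 1.0]]
wrist dict_keys(['fx', 'fy', 'cx', 'cy', 'cam_to_world']) 292.52398651303474 [[0.27, -0.933, -0.24, 0.101], [0.963, 0.261, 0.068, 0.621], [-0.001, -0.25, 0.968, 0.384], [0.0, 0.0, 0.0, 1.0]]
0.15 [0.168298   0.60148146 0.17485306] [-1.04204819 -0.11008966 -0.33980259] 0.09157216792403594 0.0187 [[-0.963, 0.269, -0.0], [0.269, 0.963, -0.001], [-0.0, -0.001, -1.0]]
```

View pics/scene0.png

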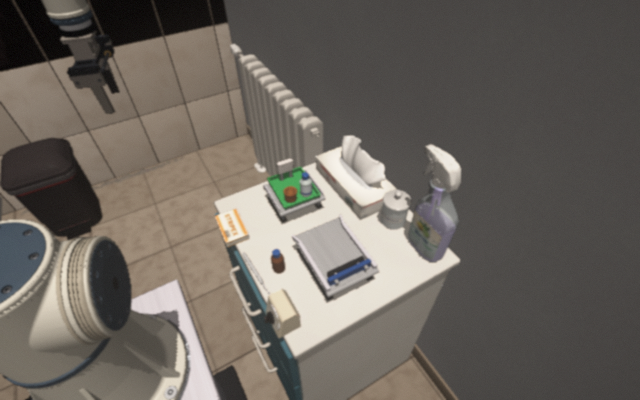

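View pics/side0.png

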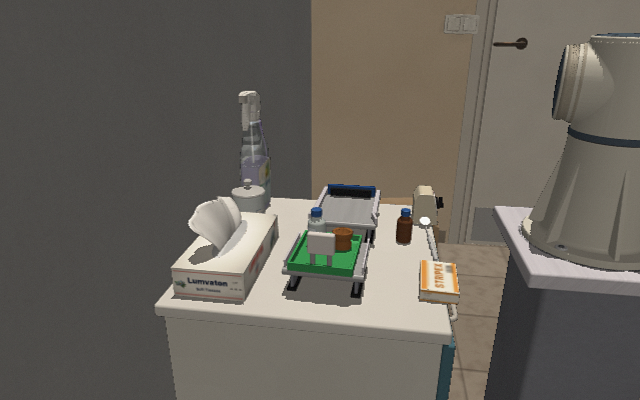

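View pics/wrist0.png

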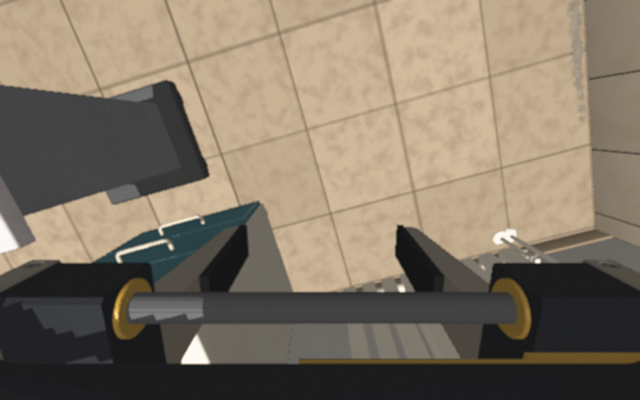

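Scene view: green tray with load at (295,188), white grip at (285,168), far stand with blue stop at (335,255). Side view: tray at (328,252), grip at (321,243). Look-alikes for the bottle: the brown one with a blue cap at scene (278,260)/side (404,228) is not meant; the clear one at scene (306,183) is in the tray. White things that could pass for the grip: tissue, roll at scene (283,312), and the orange box; the grip is the one on the green tray's tail.

```bash
python3 - <<'E'
from h import *
for n in ['scene','side']:
    z=np.load(f'pics/{n}0.npz');im=z['im'];d=z['d'];c={k:z[k] for k in ['fx','fy','cx','cy','cam_to_world']}
    W=pts(d,c);ok=d>0
    hsv=cv2.cvtColor(im,cv2.COLOR_RGB2HSV)
    g=ok&(hsv[...,0]>45)&(hsv[...,0]<80)&(hsv[...,1]>120)&(W[...,2]>0.03)&(W[...,2]<.1)
    P=W[g];print(n,'green',len(P),P.min(0),P.max(0))
    rect=cv2.minAreaRect(P[:,:2].astype(np.float32)*1000);print(rect)
    # surfaces
    x0=P.mean(0)
    m=ok&(W[...,0]>.2)&(W[...,0]<.9)&(abs(W[...,1])<.8)&(W[...,2]>.035)&(W[...,2]<.075)&~g
    print('hist z',np.histogram(W[ok&(abs(W[...,2])<.02)][:,2],8))
    # grip
    G=ok&(hsv[...,1]<50)&(hsv[...,2]>120)&(np.hypot(W[...,0]-x0[0],W[...,1]-x0[1])<.09)&(W[...,2]>.08)&(W[...,2]<.12)
    Q=W[G];print('white',len(Q),Q.min(0) if len(Q) else'',Q.max(0) if len(Q) else '',np.median(Q,0))
    b=ok&(hsv[...,0]>100)&(hsv[...,0]<125)&(hsv[...,1]>150)&(W[...,2]>.03)&(W[...,0]>.2)&(W[...,2]<.2)
    nl,l,st,ce=cv2.connectedComponentsWithStats(b.astype(np.uint8))
    for i in range(1,nl):
        if st[i,4]>8: print('blue',ce[i],st[i,4],W[l==i].min(0).round(3),W[l==i].max(0).round(3))
    r=(0 if n=='scene' else 0)
    y0,x0_= (150,200) if n=='scene' else (170,240)
    cr=im[y0:y0+150,x0_:x0_+200,::-1];cv2.imwrite(f'pics/{n}crop.png',cv2.resize(cr,None,fx=4,fy=4,interpolation=2))
E
```

```text
scene green 481 [0.43804203 0.172675   0.04397058] [0.54059825 0.29554293 0.06242798]
((488.6841735839844, 233.55300903320312), (119.3022689819336, 95.88104248046875), 85.79549407958984)
hist z (array([ 1193,  1327,  1564, 10342,  9839,  1455,  2300,  1603]), array([-1.99835556e-02, -1.49860226e-02, -9.98848958e-03, -4.99095655e-03,
        6.57647811e-06,  5.00410951e-03,  1.00016425e-02,  1.49991756e-02,
        1.99967086e-02]))
white 254 [0.47175767 0.18731057 0.08016132] [0.5246019  0.28816095 0.11564839] [0.49991762 0.27515456 0.09570071]
side green 1573 [ 0.2876327  -0.05346581  0.0452923 ] [0.54762426 0.30058686 0.06377421]
((433.90594482421875, 111.74581146240234), (420.6194763183594, 133.57456970214844), 66.09741973876953)
hist z (array([ 1922,  2079,  2137, 17409,  3953,  1957,  2884,  2232]), array([-1.99824264e-02, -1.49846365e-02, -9.98684653e-03, -4.98905660e-03,
        8.73333520e-06,  5.00652327e-03,  1.00043132e-02,  1.50021031e-02,
        1.99998931e-02]))
white 462 [0.47286044 0.20122937 0.08003738] [0.52558321 0.29092537 0.10752596] [0.4982413  0.28625587 0.09483676]
blue [352.20320856 187.0855615 ] 187 [ 0.425 -0.06   0.046] [ 0.525 -0.034  0.067]
blue [316.20289855 211.66666667] 69 [0.504 0.199 0.103] [0.518 0.217 0.114]
blue [405.2745098  212.23529412] 51 [0.355 0.061 0.054] [0.37  0.077 0.065]
```

View pics/scenecrop.png

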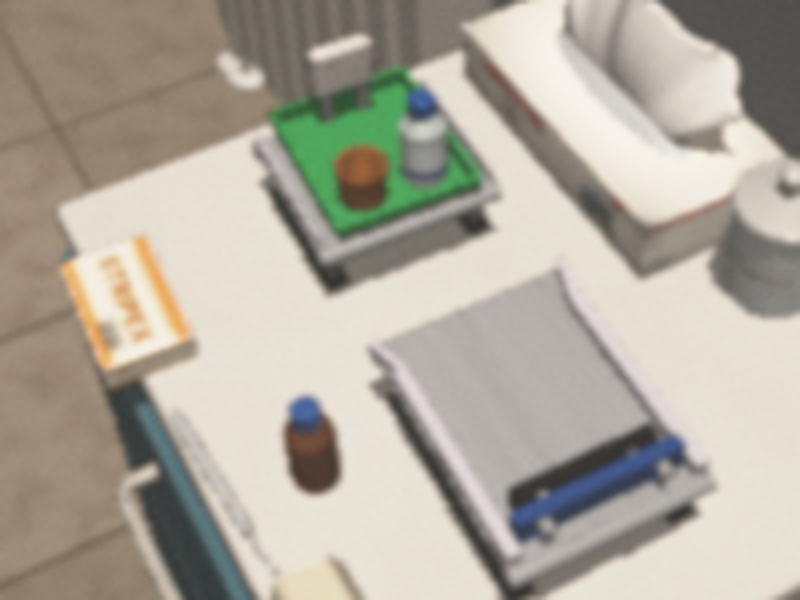

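View pics/sidecrop.png

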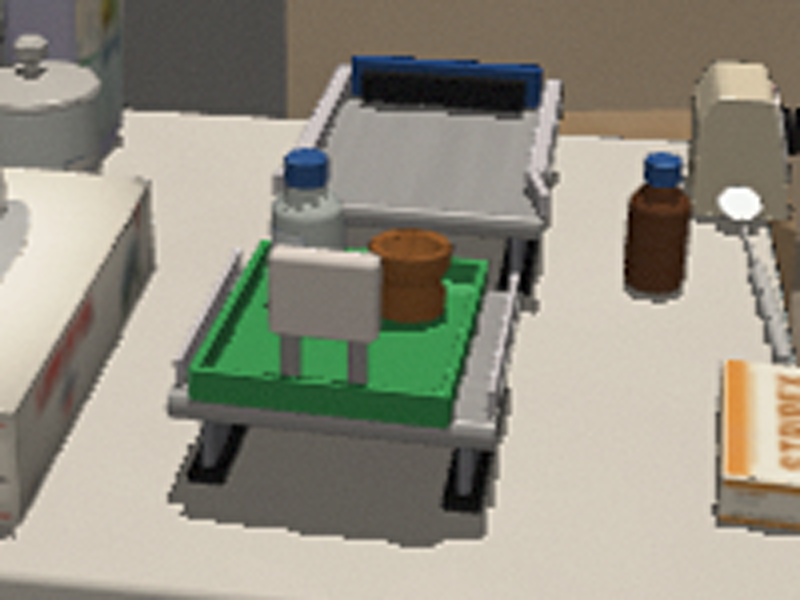

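```bash
python3 - <<'E'
from h import *
def rect(n,zz,x0,x1,y0,y1,s=2000):
    z=np.load(f'pics/{n}0.npz');im=z['im'];M=z['cam_to_world']
    # out: col = (y1-y)*s? use col=x, row=-y
    w=int((x1-x0)*s);h=int((y1-y0)*s)
    u,v=np.meshgrid(np.arange(w),np.arange(h))
    P=np.stack([x0+u/s,y1-v/s,np.full(u.shape,zz),np.ones(u.shape)],-1)
    C=P@np.linalg.inv(M).T
    mx=z['fx']*C[...,0]/-C[...,2]+z['cx'];my=z['fy']*C[...,1]/C[...,2]+z['cy']
    return cv2.remap(im[:,:,::-1].copy(),mx.astype(np.float32),my.astype(np.float32),1)
# far stand at rail-top height z=.057, near at .060
for n in ['scene','side']:
    a=rect(n,.057,.38,.58,-.1,.16);b=rect(n,.060,.38,.58,.12,.32)
    h=max(a.shape[0],b.shape[0]);
    o=np.zeros((h,800,3),np.uint8);o[:a.shape[0],:400]=a;o[:b.shape[0],400:]=b
    for i in range(0,800,40): cv2.line(o,(i,0),(i,6),(0,0,255),1)
    for i in range(0,h,40): cv2.line(o,(0,i),(6,i),(0,0,255),1);cv2.line(o,(400,i),(406,i),(0,0,255),1)
    cv2.imwrite(f'pics/rect_{n}.png',o)
E
```

```text
Traceback (most recent call last):
ValueError: could not broadcast input array from shape (520,399,3) into shape (520,400,3)
```

```bash
cat >> h.py <<'E'
def rect(n,zz,x0,x1,y0,y1,s=2000):
    z=np.load(f'pics/{n}.npz');im=z['im'];M=z['cam_to_world']
    w=round((x1-x0)*s);h=round((y1-y0)*s)
    u,v=np.meshgrid(np.arange(w),np.arange(h))
    P=np.stack([x0+u/s,y1-v/s,np.full(u.shape,zz),np.ones(u.shape)],-1)
    C=P@np.linalg.inv(M).T
    mx=z['fx']*C[...,0]/-C[...,2]+z['cx'];my=z['fy']*C[...,1]/C[...,2]+z['cy']
    return cv2.remap(im[:,:,::-1].copy(),mx.astype(np.float32),my.astype(np.float32),1)
def sheet(n,out):
    a=rect(n,.057,.38,.58,-.1,.16);b=rect(n,.060,.38,.58,.12,.32)
    h=max(a.shape[0],b.shape[0]);
    o=np.zeros((h,800,3),np.uint8);o[:a.shape[0],:400]=a;o[:b.shape[0],400:]=b
    for i in range(0,800,40): cv2.line(o,(i,0),(i,6),(0,0,255),1)
    for i in range(0,h,40): cv2.line(o,(0,i),(6,i),(0,0,255),1);cv2.line(o,(400,i),(406,i),(0,0,255),1)
    cv2.imwrite(out,o)
E
python3 - <<'E'
from h import *
for n in ['scene','side']: sheet(n+'0',f'pics/rect_{n}.png')
E
```

```text
(no output)
```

View pics/rect_scene.png

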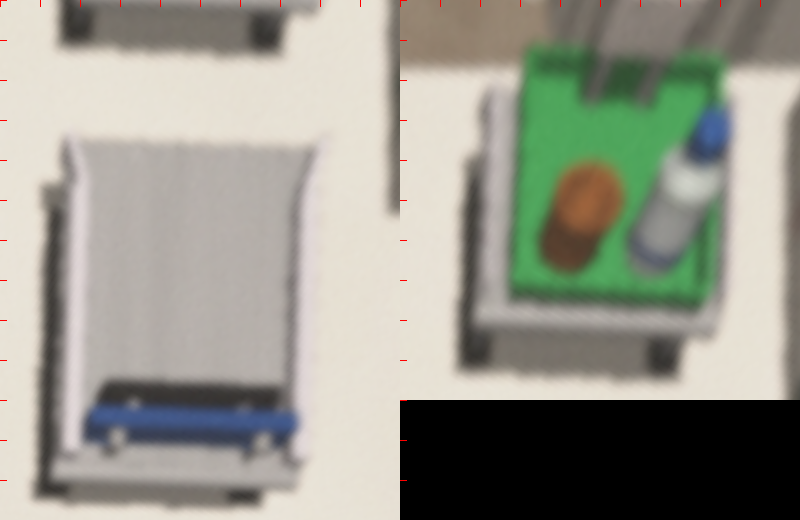

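View pics/rect_side.png

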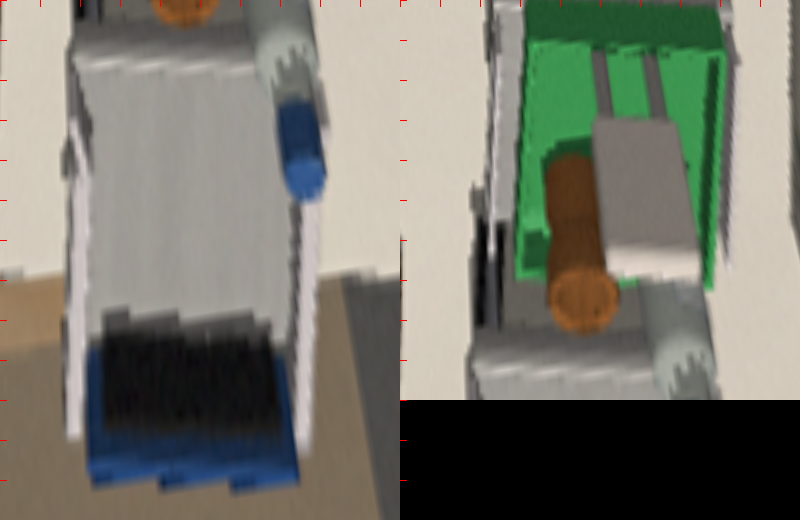

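{"api": "play_rows", "payload": {"plan": [[0.3,-0.36,0.3,0.25,40],[0.6,-0.7,0.3,0.25,40],[0.6,-0.7,0.3,0.25,40],[0.6,-0.7,0.2,0.25,40],[0.6,-0.7,0.2,0.25,40]]}}

```text
time_s: 0.65
tool_pos: [0.3042, 0.4424, 0.2408]
eef_rot: [[-0.987, 0.162, 0.0], [0.162, 0.987, 0.0], [-0.0, 0.0, -1.0]]
wrist_force: [1.0, -0.3, 0.6]
width: 0.0542
```

{"api": "play_rows", "payload": {"plan": [[0.6,-0.7,0.1,0.25,40],[0.6,-0.7,0.1,0.25,40],[0.6,-0.7,0,0.25,40],[0.6,-0.7,0,0.25,40],[0.6,-0.7,0,0.25,40]]}}

```text
time_s: 1.15
tool_pos: [0.4543, 0.2672, 0.2504]
eef_rot: [[-0.999, 0.054, 0.0], [0.054, 0.999, 0.0], [-0.0, 0.0, -1.0]]
wrist_force: [0.9, -0.3, -0.3]
width: 0.0396
```

{"api": "play_rows", "payload": {"plan": [[0.6,-0.7,0,0,30],[0.5,-0.6,0,0,30],[0.2,-0.2,0,0,30],[0,0,0,0,30]]}}

```text
time_s: 1.55
tool_pos: [0.5191, 0.1928, 0.25]
eef_rot: [[-0.998, 0.057, -0.0], [0.057, 0.998, -0.0], [0.0, -0.0, -1.0]]
wrist_force: [-0.2, 0.2, 0.2]
width: 0.0301
```

```bash
python3 - <<'E'
from h import *
s=arm.get_state();print(s['time_s'],s['tool_pos'],s['wrist_force'],s['width'],np.round(s['eef_rot'],4).tolist())
im,d,c=grab('wrist','w1');print(np.round(c['cam_to_world'],3).tolist())
sheet('w1','pics/rect_w1.png')
E
```

```text
1.55 [0.51906826 0.19282177 0.25004535] [-0.22362521  0.21664209  0.18788892] 0.030134739344954656 [[-0.9984, 0.0572, -0.0005], [0.0572, 0.9984, -0.0001], [0.0005, -0.0002, -1.0]]
[[0.056, -0.967, -0.248, 0.449], [0.998, 0.055, 0.014, 0.198], [0.0, -0.249, 0.969, 0.459], [0.0, 0.0, 0.0, 1.0]]
```

View pics/w1.png

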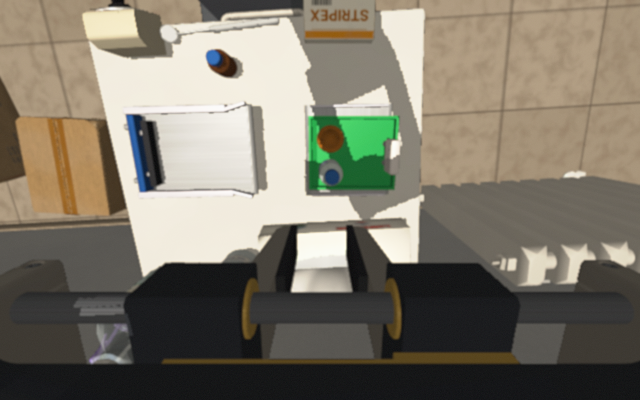

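View pics/rect_w1.png

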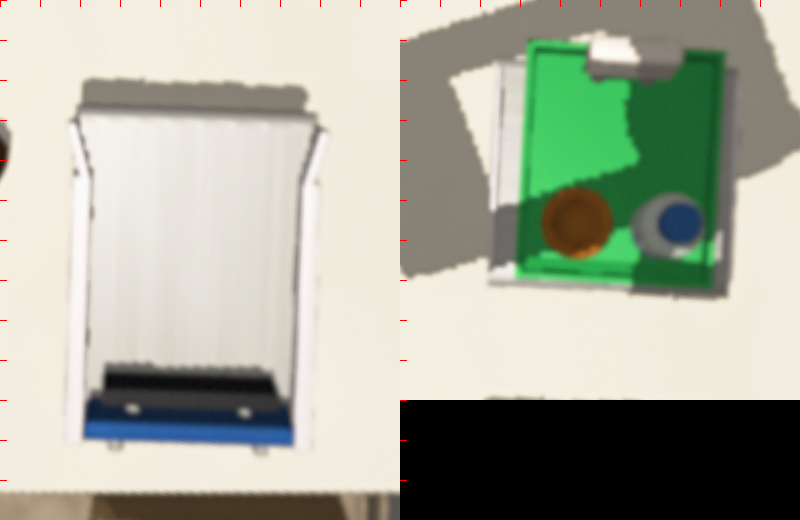

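```bash
python3 - <<'E'
from h import *
# tray rim top z=.060
s=4000
im=rect('w1',.060,.42,.56,.16,.32,s);hsv=cv2.cvtColor(im,cv2.COLOR_BGR2HSV)
m=((hsv[...,0]>45)&(hsv[...,0]<85)&(hsv[...,1]>110)).astype(np.uint8)
def fit(p): # p Nx2 (t,val): robust
    a=np.polyfit(p[:,0],p[:,1],1)
    for _ in range(5):
        r=abs(p[:,1]-np.polyval(a,p[:,0]));k=r<np.median(r)*2.5+1e-5;a=np.polyfit(p[k,0],p[k,1],1)
    return a
X=lambda u:.42+u/s
Y=lambda v:.32-v/s
L=[];R=[]
for v in range(m.shape[0]):
    u=np.flatnonzero(m[v])
    if len(u)>60: L.append((Y(v),X(u[0])));R.append((Y(v),X(u[-1])))
T=[];B=[]
for u in range(m.shape[1]):
    v=np.flatnonzero(m[:,u])
    if len(v)>60: T.append((X(u),Y(v[0])));B.append((X(u),Y(v[-1])))
L,R,T,B=map(np.array,(L,R,T,B))
q=lambda a,lo,hi:a[(a[:,0]>lo)&(a[:,0]<hi)]
l=fit(q(L,.19,.285));r=fit(q(R,.19,.285));b=fit(q(B,.445,.53));t=fit(q(T,.445,.533))
print('tray L,R at y=.24',np.polyval(l,.24),np.polyval(r,.24),'slopes deg',np.degrees(np.arctan([l[0],r[0],b[0],t[0]])))
print('nose,tail y at x=.49',np.polyval(b,.49),np.polyval(t,.49))
# white grip at top z=.107
cv2.imwrite('pics/grip.png',rect('w1',.107,.42,.56,.2,.33,s))
# far stand: edges at rail top z .057
im=rect('w1',.057,.38,.58,-.1,.16,s);g=cv2.cvtColor(im,cv2.COLOR_BGR2GRAY)
cv2.imwrite('pics/far.png',cv2.resize(im[:, :],(800,1040))[200:800])
hsv=cv2.cvtColor(im,cv2.COLOR_BGR2HSV)
mb=((hsv[...,0]>100)&(hsv[...,0]<125)&(hsv[...,1]>120)&(hsv[...,2]>60)).astype(np.uint8)
E
```

```text
tray L,R at y=.24 0.44115339781237245 0.5387238175524426 slopes deg [ 3.33468618  3.34722319 -3.57721855 -9.89747137]
nose,tail y at x=.49 0.17907716457548467 0.287834776797277
```

View pics/far.png

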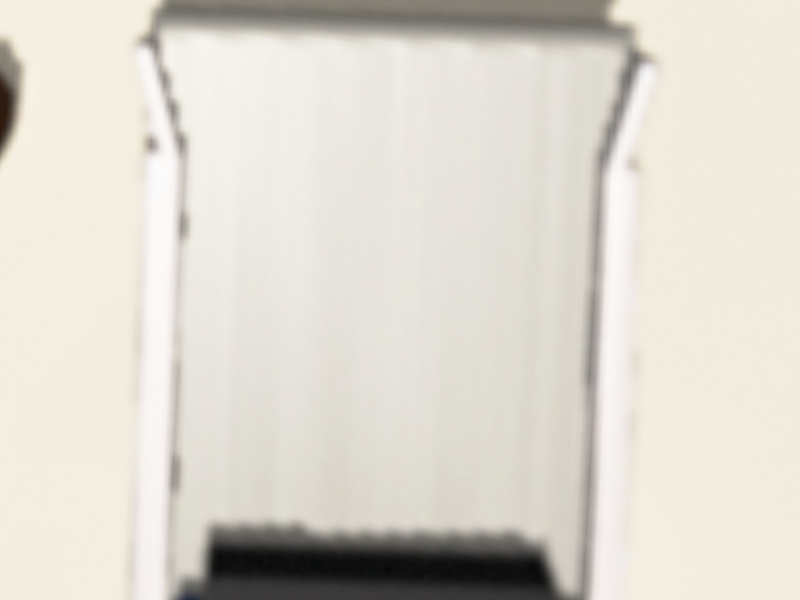

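View pics/grip.png

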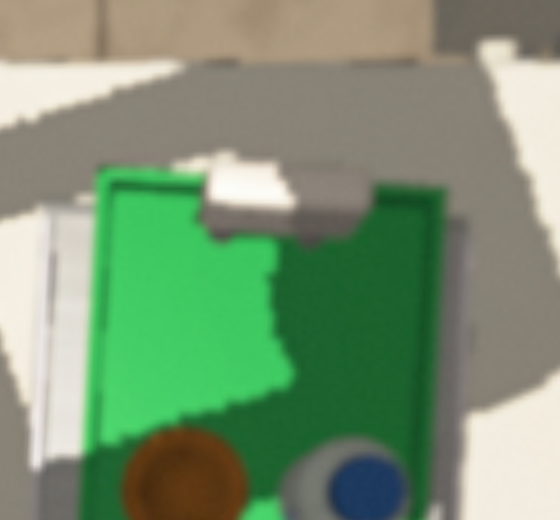

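Wrist view: tray (350,153), with the grip at (392,153), the clear bottle with its blue cap at (332,177), the dish at (329,138), and the brown bottle apart at (221,63). The tray is yawed -3.35°, the channel about -1.9°, and the grip is at (0.4925, 0.284). I move over the grip next.

{"api": "play_rows", "payload": {"plan": [[-0.1,0.4,0,0,30],[-0.2,0.7,0,0,30],[-0.2,0.6,-0.4,0,30],[-0.03,0.12,-0.8,0,30],[0,0,-0.6,0,30]]}}

```text
time_s: 2.1
tool_pos: [0.4894, 0.2878, 0.1589]
eef_rot: [[-0.999, 0.051, -0.001], [0.051, 0.999, 0.001], [0.001, 0.0, -1.0]]
wrist_force: [-0.2, -0.6, -0.3]
width: 0.0304
```

{"api": "play_rows", "payload": {"plan": [[0,0,-0.4,0,30],[0,0,-0.2,0,30],[0,0,0,0,30]]}}

```text
time_s: 2.4
tool_pos: [0.4902, 0.2855, 0.1294]
eef_rot: [[-0.999, 0.053, -0.002], [0.053, 0.999, -0.001], [0.002, -0.001, -1.0]]
wrist_force: [0.3, 0.3, -0.4]
width: 0.03
```

```bash
python3 - <<'E'
from h import *
s=arm.get_state();print(s['time_s'],s['tool_pos'],s['wrist_force'],s['width'])
im,d,c=grab('side','s2');cv2.imwrite('pics/s2c.png',cv2.resize(im[130:330,220:460,::-1],None,fx=3,fy=3,interpolation=2))
im,d,c=grab('wrist','w2')
E
```

```text
2.4 [0.49021908 0.28554508 0.12938605] [ 0.25207999  0.31021086 -0.3760045 ] 0.029970002889701756
```

View pics/s2c.png

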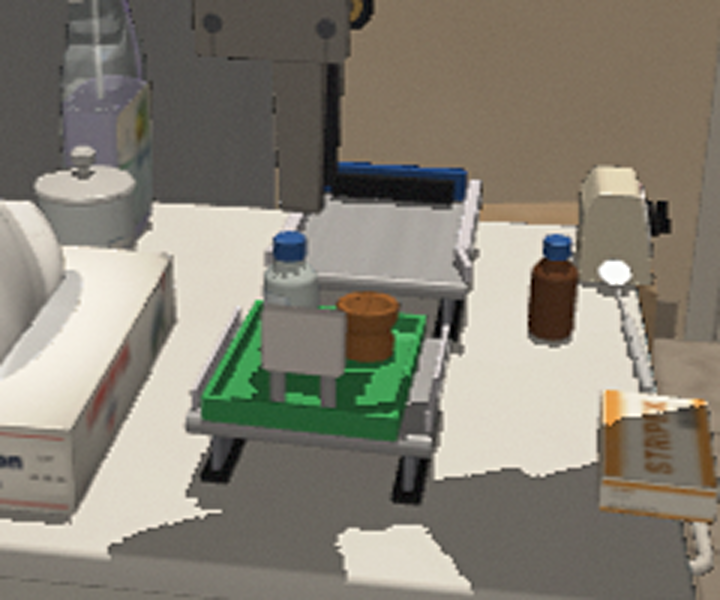

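View pics/w2.png

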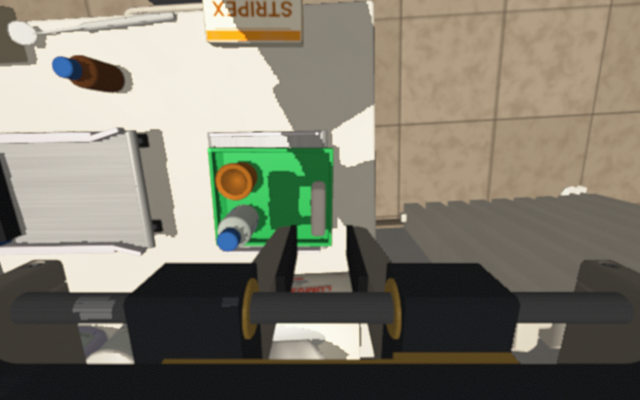

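```bash
python3 - <<'E'
from h import *
s=4000
for n in ['w2']:
    im=rect(n,.107,.42,.56,.22,.33,s);cv2.imwrite('pics/g2.png',im)
z=np.load('pics/w2.npz');c={k:z[k] for k in ['fx','fy','cx','cy','cam_to_world']}
print(np.round(c['cam_to_world'],3).tolist())
W=pts(z['d'],c);m=(W[...,2]>.1)&(W[...,2]<.113)&(abs(W[...,0]-.49)<.05)&(abs(W[...,1]-.284)<.03)&(z['d']>.15)
P=W[m];print(len(P),P.min(0),P.max(0),np.median(P,0))
E
```

```text
[[0.054, -0.967, -0.25, 0.422], [0.999, 0.053, 0.013, 0.29], [0.001, -0.25, 0.968, 0.34], [0.0, 0.0, 0.0, 1.0]]
695 [0.47352877 0.27628477 0.10004835] [0.5145457  0.29010255 0.10947707] [0.49246318 0.28328463 0.10718059]
```

View pics/g2.png

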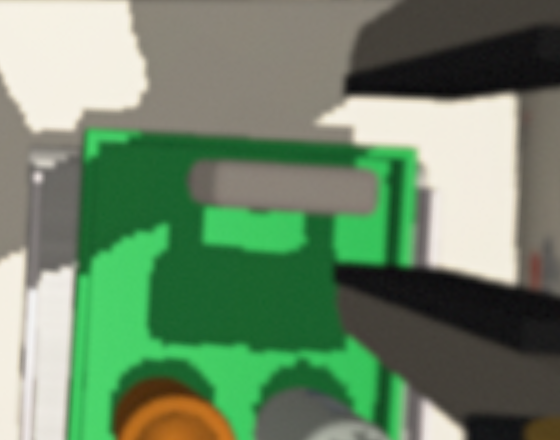

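{"api": "play_rows", "payload": {"plan": [[0.06,-0.045,0,0,30],[0,0,-0.4,0,30],[0,0,-0.4,0,30],[0,0,-0.25,0,30],[0,0,-0.11,0,30]]}}

```text
time_s: 3.0
tool_pos: [0.4949, 0.2824, 0.0719]
eef_rot: [[-0.998, 0.055, -0.0], [0.055, 0.998, -0.0], [0.0, -0.0, -1.0]]
wrist_force: [0.3, -0.4, 1.3]
width: 0.0296
```

{"api": "play_rows", "payload": {"plan": [[0,0,0,0,30],[0,0,0,0,24],[0,0,0,0,20]]}}

```text
time_s: 3.3
tool_pos: [0.4955, 0.283, 0.0733]
eef_rot: [[-0.999, 0.055, 0.001], [0.055, 0.999, 0.001], [-0.001, 0.001, -1.0]]
wrist_force: [0.1, 0.8, 0.8]
width: 0.0204
```

{"api": "play_rows", "payload": {"plan": [[0,0,0,0,17],[0,0,0,0,15],[0,0,0,0,13]], "grip_force": 10}}

```text
time_s: 3.6
tool_pos: [0.495, 0.2827, 0.0726]
eef_rot: [[-0.999, 0.055, 0.0], [0.055, 0.999, 0.0], [-0.0, 0.0, -1.0]]
wrist_force: [-0.3, -0.3, 0.5]
width: 0.0131
```

```bash
python3 - <<'E'
from h import *
s=arm.get_state();print(s['time_s'],s['tool_pos'],s['wrist_force'],s['ft_torque'],s['width'])
im,d,c=grab('side','s3');cv2.imwrite('pics/s3c.png',cv2.resize(im[130:330,220:460,::-1],None,fx=3,fy=3,interpolation=2))
E
```

```text
3.6 [0.49499891 0.28273708 0.07261995] [-0.29950229 -0.29733504  0.46958464] [ 0.0227908   0.01288746 -0.00024713] 0.013072797131216507
```

View pics/s3c.png

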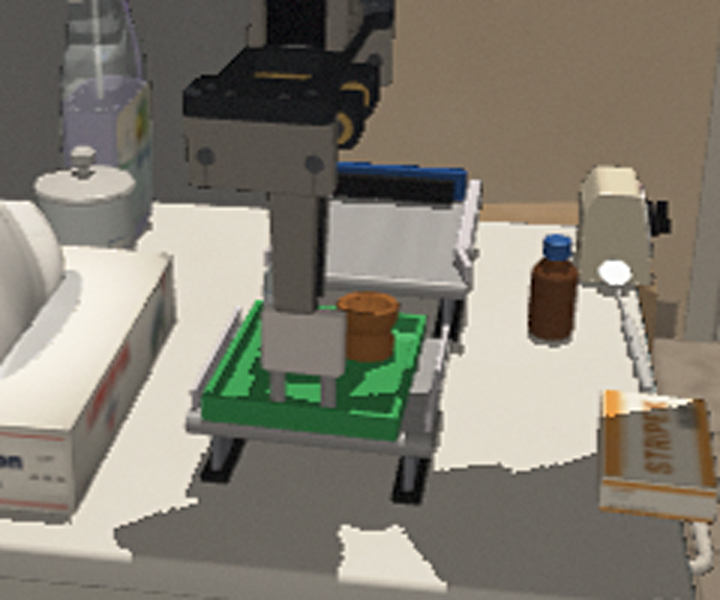

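```bash
python3 - <<'E'
from h import *
z=np.load('pics/s3.npz');M=np.linalg.inv(z['cam_to_world'])
def pr(p):
    C=M@np.append(p,1);u=z['fx']*C[0]/-C[2]+z['cx'];v=z['fy']*C[1]/C[2]+z['cy'];return np.round([u,v],1),round(-C[2],3),'crop',np.round([(u-220)*3,(v-130)*3])
print('tcp',pr(np.array([.495,.2827,.0726])))
print('bar top c',pr(np.array([.493,.283,.107])),'bar bot',pr(np.array([.493,.283,.073])))
d=z['d']
for v in range(200,270,4): print(v,d[v,318:326:2].round(3))
E
```

```text
tcp (array([319.4, 253.4]), np.float64(0.696), 'crop', array([298., 370.]))
bar top c (array([320.8, 232.8]), np.float64(0.683), 'crop', array([302., 308.])) bar bot (array([320.7, 253.3]), np.float64(0.695), 'crop', array([302., 370.]))
200 [0.639 0.64  0.637 0.637]
204 [0.641 0.642 0.641 0.64 ]
208 [0.645 0.644 0.645 0.647]
212 [0.648 0.647 0.646 0.648]
216 [0.652 0.65  0.649 0.65 ]
220 [0.653 0.652 0.651 0.655]
224 [0.656 0.656 0.657 0.657]
228 [0.66  0.659 0.658 0.661]
232 [0.665 0.663 0.66  0.667]
236 [0.681 0.679 0.677 0.68 ]
240 [0.681 0.682 0.681 0.683]
244 [0.684 0.686 0.683 0.684]
248 [0.689 0.685 0.685 0.686]
252 [0.689 0.689 0.69  0.686]
256 [0.74  0.744 0.741 0.742]
260 [0.729 0.73  0.729 0.731]
264 [0.719 0.719 0.718 0.719]
268 [0.69  0.691 0.689 0.691]
```

```bash
python3 - <<'E'
from h import *
im,d,c=grab('scene','c3');cv2.imwrite('pics/c3c.png',cv2.resize(im[110:240,220:380,::-1],None,fx=5,fy=5,interpolation=2)[:600])
im,d,c=grab('wrist','w3')
E
```

```text
(no output)
```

View pics/c3c.png

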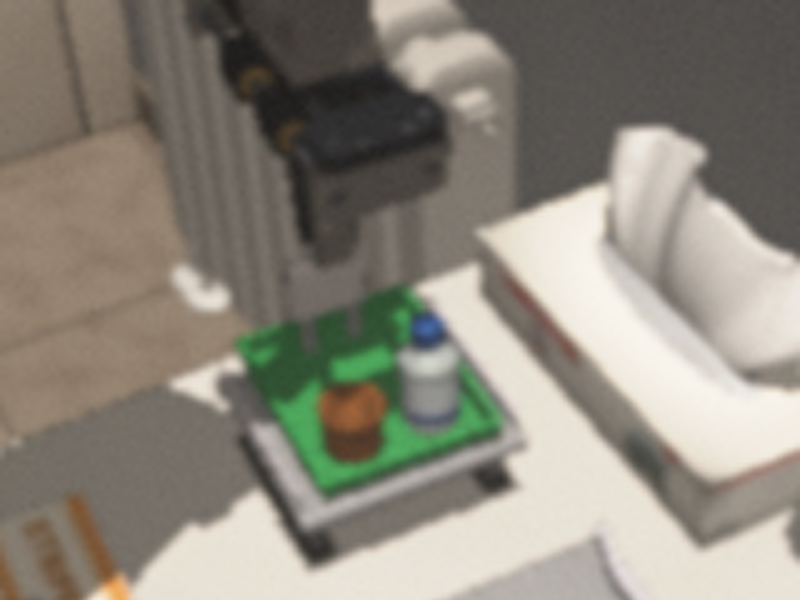

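View pics/w3.png

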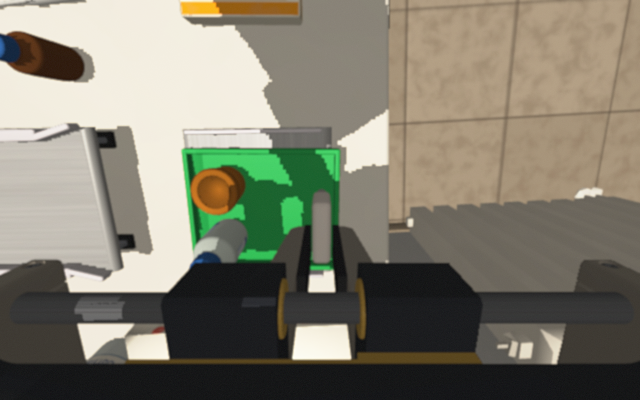

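```bash
python3 - <<'E'
from h import *
s=arm.get_state();print(s['tool_pos'],s['q'],s['width'],s['time_s'])
R=np.array(s['eef_rot']);t=np.array(s['tool_pos'])
for n in ['w3','s3','c3']:
    z=np.load(f'pics/{n}.npz');M=np.linalg.inv(z['cam_to_world'])
    for k in [0,.0187,.035,.05]:
        C=M@np.append(t-R[:,2]*k,1);print(n,k,z['fx']*C[0]/-C[2]+z['cx'],z['fy']*C[1]/C[2]+z['cy'],-C[2])
z=np.load('pics/s3.npz');c={k:z[k] for k in ['fx','fy','cx','cy','cam_to_world']};W=pts(z['d'],c)
for v in range(196,270,3): print(v,W[v,321].round(3), W[v,312].round(3))
z=np.load('pics/w3.npz');im=z['im'];cv2.imwrite('pics/w3c.png',cv2.resize(im[170:290,230:410,::-1],None,fx=4,fy=4,interpolation=2))
E
```

```text
[0.4948693  0.282652   0.07242675] [ 5.16329972e-01  3.87866036e-01  1.84179617e+00 -2.64693723e-05
  9.11893809e-01 -9.99840772e-01] 0.012907589326189592 3.75
w3 0 320.8121060960548 219.34421331147453 0.21980663170352752
w3 0.0187 320.77977500618044 227.92306790133625 0.20169886507124965
w3 0.035 320.7464559651712 236.76406921006156 0.18591508987840855
w3 0.05 320.7103720411177 246.33871512178308 0.17139014338192896
s3 0 319.459684963746 253.4519085853488 0.6961295868870839
s3 0.0187 319.5169075954604 242.296010194606 0.6891199577880057
s3 0.035 319.56774424041777 232.3850985730927 0.683009960231055
s3 0.05 319.61533672052104 223.10665652510002 0.6773872630927567
c3 0 285.88610025606636 170.52092072372142 0.9561050530743043
c3 0.0187 285.33445469760363 165.16113604640435 0.9423934832409424
c3 0.035 284.8403459107816 160.36037827013234 0.9304416870760334
c3 0.05 284.3742946928485 155.8322276516742 0.919443101648203
196 [0.49  0.305 0.174] [0.502 0.307 0.174]
199 [0.49  0.308 0.17 ] [0.502 0.305 0.168]
202 [0.49  0.307 0.166] [0.502 0.306 0.164]
205 [0.49  0.305 0.16 ] [0.503 0.305 0.
[... 228 characters left out ...]
 [0.49  0.303 0.132] [0.503 0.302 0.13 ]
226 [0.49  0.302 0.127] [0.503 0.302 0.126]
229 [0.49  0.303 0.123] [0.503 0.302 0.121]
232 [0.49  0.303 0.118] [0.503 0.3   0.115]
235 [0.492 0.287 0.106] [0.506 0.285 0.104]
238 [0.492 0.287 0.101] [0.506 0.285 0.099]
241 [0.492 0.287 0.096] [0.505 0.288 0.095]
244 [0.492 0.289 0.092] [0.506 0.286 0.089]
247 [0.492 0.289 0.087] [0.506 0.287 0.085]
250 [0.492 0.29  0.082] [0.506 0.287 0.079]
253 [0.492 0.288 0.076] [0.505 0.287 0.075]
256 [0.498 0.244 0.048] [0.506 0.286 0.069]
259 [0.497 0.254 0.047] [0.506 0.286 0.064]
262 [0.495 0.265 0.048] [0.506 0.285 0.058]
265 [0.491 0.293 0.059] [0.504 0.295 0.058]
268 [0.491 0.294 0.054] [0.504 0.294 0.053]
```

View pics/w3c.png

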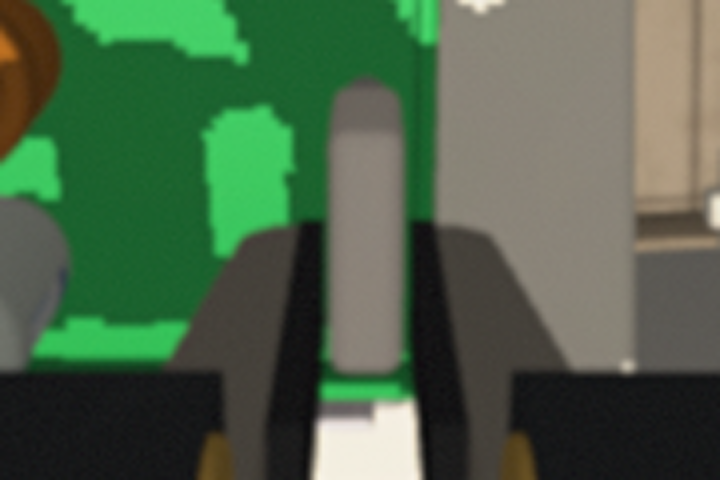

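```bash
python3 - <<'E'
from h import *
s=arm.get_state();R=np.array(s['eef_rot']);t=np.array(s['tool_pos'])
for n in ['s3','w3','c3']:
    z=np.load(f'pics/{n}.npz');c={k:z[k] for k in ['fx','fy','cx','cy','cam_to_world']};W=pts(z['d'],c)
    L=(W-t)@R
    m=(z['d']>.05)&(abs(L[...,0])<.012)&(abs(L[...,1])<.03)&(L[...,2]>-.09)&(L[...,2]<.005)
    if n=='w3':
        for v in range(218,290,4): print(v,[tuple(L[v,u].round(3)) for u in (295,308,336,348)])
    P=L[m];print(n,len(P))
    for lo in np.arange(-.09,.005,.01):
        Q=P[(P[:,2]>=lo)&(P[:,2]<lo+.01)]
        if len(Q): print(round(lo,3),len(Q),Q[:,1].min().round(3),Q[:,1].max().round(3))
E
```

```text
s3 904
-0.09 120 -0.017 0.024
-0.08 128 -0.021 0.024
-0.07 110 -0.023 0.022
-0.06 113 -0.017 0.022
-0.05 93 -0.018 0.021
-0.04 60 -0.009 0.016
-0.03 95 0.002 0.007
-0.02 97 0.003 0.007
-0.01 79 0.003 0.007
-0.0 9 0.001 0.004
218 [(np.float64(-0.007), np.float64(-0.022), np.float64(0.024)), (np.float64(-0.007), np.float64(-0.011), np.float64(0.024)), (np.float64(-0.003), np.float64(0.012), np.float64(0.013)), (np.float64(-0.023), np.float64(0.027), np.float64(0.073))]
222 [(np.float64(-0.011), np.float64(-0.022), np.float64(0.025)), (np.float64(-0.011), np.float64(-0.011), np.float64(0.025)), (np.float64(-0.007), np.float64(0.012), np.float64(0.013)), (np.float64(-0.027), np.float64(0.028), np.float64(0.073))]
226 [(np.float64(-0.014), np.float64(-0.022), np.float64(0.025)), (np.float64(0.009), np.float64(-0.008), np.float64(-0.041)), (np.float64(0.009), np.float64(0.009), np.float64(-0.041)), (np.float64(-0.031), np.float64(0.028), np.float64(0.072))]
230 [(np.float64(0.008), np.float64(-0.015), np.float64(-0.045)), (np.float64(0.01), np.float64(-0.007), np.float64(-0.048)), (np.floa
[... 3207 characters left out ...]
), np.float64(-0.091)), (np.float64(0.009), np.float64(0.011), np.float64(-0.106))]
286 [(np.float64(0.008), np.float64(-0.01), np.float64(-0.106)), (np.float64(-0.006), np.float64(-0.006), np.float64(-0.083)), (np.float64(-0.001), np.float64(0.007), np.float64(-0.092)), (np.float64(0.008), np.float64(0.011), np.float64(-0.106))]
w3 2947
-0.09 709 -0.022 0.023
-0.08 538 -0.022 0.022
-0.07 400 -0.02 0.021
-0.06 366 -0.02 0.021
-0.05 250 -0.019 0.02
-0.04 684 -0.015 0.012
c3 227
-0.09 16 -0.02 0.017
-0.08 25 -0.025 0.019
-0.07 37 -0.023 0.016
-0.06 38 -0.023 0.017
-0.05 26 -0.023 0.016
-0.04 12 -0.008 0.005
-0.03 27 -0.01 -0.005
-0.02 25 -0.01 -0.004
-0.01 19 -0.009 -0.006
-0.0 2 -0.005 -0.001
```

The fingers look as if they end about 40 mm short of the reported TCP, just above the bar in all three views. I test this by closing lightly.

{"api": "play_rows", "payload": {"plan": [[0,0,0,0,9],[0,0,0,0,7],[0,0,0,0,6]], "grip_force": 5}}

```text
time_s: 4.05
tool_pos: [0.4949, 0.2826, 0.0723]
eef_rot: [[-0.999, 0.055, -0.0], [0.055, 0.999, -0.0], [0.0, -0.0, -1.0]]
wrist_force: [0.2, 0.7, -1.1]
width: 0.0058
```

```bash
python3 - <<'E'
from h import *
s=arm.get_state();R=np.array(s['eef_rot']);t=np.array(s['tool_pos'])
for n in ['s3','w3','c3']:
    z=np.load(f'pics/{n}.npz');c={k:z[k] for k in ['fx','fy','cx','cy','cam_to_world']};W=pts(z['d'],c)
    L=(W-t)@R
    for nm,m in {'fing':(abs(L[...,0])<.015)&(abs(L[...,1])<.04),'wide':(abs(L[...,0])<.05)&(abs(L[...,1])>.03)&(abs(L[...,1])<.1)}.items():
        m=m&(z['d']>.03)&(L[...,2]<-.045)&(L[...,2]>-.25)
        P=L[m]
        print(n,nm,len(P),[(round(lo,3),int(((P[:,2]>=lo)&(P[:,2]<lo+.01)).sum())) for lo in np.arange(-.20,-.04,.01)])
E
```

```text
s3 fing 2201 [(np.float64(-0.2), 163), (np.float64(-0.19), 166), (np.float64(-0.18), 179), (np.float64(-0.17), 178), (np.float64(-0.16), 26), (np.float64(-0.15), 0), (np.float64(-0.14), 0), (np.float64(-0.13), 0), (np.float64(-0.12), 0), (np.float64(-0.11), 39), (np.float64(-0.1), 112), (np.float64(-0.09), 121), (np.float64(-0.08), 125), (np.float64(-0.07), 110), (np.float64(-0.06), 111), (np.float64(-0.05), 59)]
s3 wide 3041 [(np.float64(-0.2), 2), (np.float64(-0.19), 0), (np.float64(-0.18), 206), (np.float64(-0.17), 794), (np.float64(-0.16), 414), (np.float64(-0.15), 487), (np.float64(-0.14), 453), (np.float64(-0.13), 104), (np.float64(-0.12), 0), (np.float64(-0.11), 0), (np.float64(-0.1), 0), (np.float64(-0.09), 0), (np.float64(-0.08), 0), (np.float64(-0.07), 0), (np.float64(-0.06), 0), (np.float64(-0.05), 0)]
w3 fing 4155 [(np.float64(-0.2), 0), (np.float64(-0.19), 0), (np.float64(-0.18), 0), (np.float64(-0.17), 0), (np.float64(-0.16), 12), (np.float64(-0.15), 149), (np.float64(-0.14), 260), (np.float64(-0.13), 246), (np.float64(-0.12), 206), (np.float64(-0.11), 611), (np.float64
[... 666 characters left out ...]
np.float64(-0.16), 9), (np.float64(-0.15), 5), (np.float64(-0.14), 2), (np.float64(-0.13), 0), (np.float64(-0.12), 0), (np.float64(-0.11), 2), (np.float64(-0.1), 11), (np.float64(-0.09), 16), (np.float64(-0.08), 25), (np.float64(-0.07), 37), (np.float64(-0.06), 38), (np.float64(-0.05), 16)]
c3 wide 1663 [(np.float64(-0.2), 75), (np.float64(-0.19), 71), (np.float64(-0.18), 353), (np.float64(-0.17), 301), (np.float64(-0.16), 127), (np.float64(-0.15), 158), (np.float64(-0.14), 126), (np.float64(-0.13), 22), (np.float64(-0.12), 0), (np.float64(-0.11), 0), (np.float64(-0.1), 0), (np.float64(-0.09), 0), (np.float64(-0.08), 0), (np.float64(-0.07), 0), (np.float64(-0.06), 0), (np.float64(-0.05), 0)]
```

Confirmed: it closed to 5.8 mm with nothing between the pads. So the real fingertips, and the gripper body too, sit 40 mm higher than the reported TCP. I reopen and go down 40 mm.

{"api": "play_rows", "payload": {"plan": [[0,0,0,0,30],[-0.03,0.01,0,0,30],[0,0,0,0,30],[0,0,0,0,30],[0,0,-0.1,0,30]]}}

```text
time_s: 4.55
tool_pos: [0.4939, 0.2834, 0.0678]
eef_rot: [[-0.999, 0.055, 0.001], [0.055, 0.999, 0.001], [-0.001, 0.001, -1.0]]
wrist_force: [0.1, -0.3, -0.5]
width: 0.0303
```

{"api": "play_rows", "payload": {"plan": [[0,0,-0.2,0,30],[0,0,-0.2,0,30],[0,0,-0.2,0,30],[0,0,-0.1,0,30],[0,0,0,0,30]]}}

```text
time_s: 5.05
tool_pos: [0.4927, 0.2827, 0.0312]
eef_rot: [[-0.999, 0.055, -0.002], [0.055, 0.999, -0.001], [0.002, -0.001, -1.0]]
wrist_force: [-0.1, 0.3, 0.9]
width: 0.0298
```

```bash
python3 - <<'E'
from h import *
s=arm.get_state();print(s['time_s'],s['tool_pos'],s['wrist_force'],s['ft_torque'],s['width'])
im,d,c=grab('side','s4');a=cv2.resize(im[170:290,260:390,::-1],None,fx=4,fy=4,interpolation=2)
im,d,c=grab('wrist','w4');b=cv2.resize(im[130:290,230:410,::-1],None,fx=3,fy=3,interpolation=2)
b=cv2.resize(b,(280,480)) if 0 else b[:480,:280*2]
o=np.zeros((480,800,3),np.uint8);o[:,:400]=a[:480,60:460];o[:,400:]=b[:480,70:470];cv2.imwrite('pics/m4.png',o)
E
```

```text
5.05 [0.49266786 0.28274098 0.0311627 ] [-0.14520976  0.26811387  0.85545519] [-0.04699646 -0.04703381 -0.01292007] 0.02984100314864249
```

View pics/m4.png

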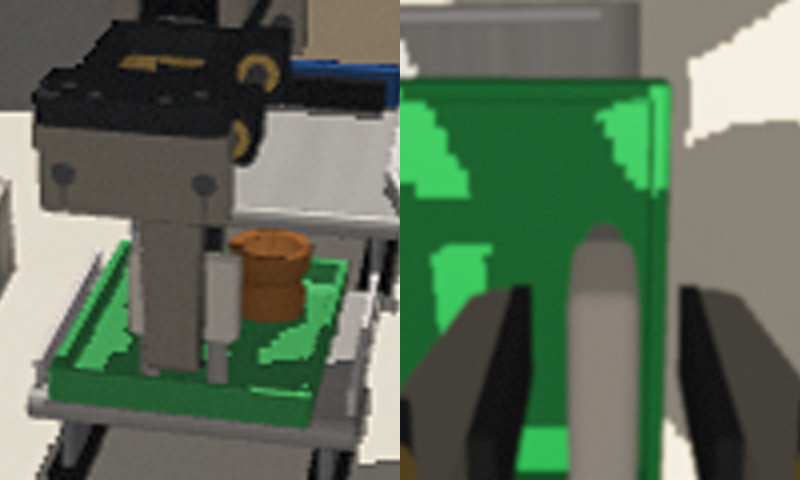

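Now the pads straddle the bar (bar 568–638 between pads at 530 and 680 in the right half). Next I close, gently first.

{"api": "play_rows", "payload": {"plan": [[0,0,0,0,22],[0,0,0,0,16],[0,0,0,0,13],[0,0,0,0,9],[0,0,0,0,8]], "grip_force": 8}}

```text
time_s: 5.65
tool_pos: [0.4935, 0.2829, 0.0327]
eef_rot: [[-0.999, 0.055, 0.0], [0.055, 0.999, -0.0], [-0.0, -0.0, -1.0]]
wrist_force: [-0.3, -4.2, 4.6]
width: 0.0119
```

{"api": "play_rows", "payload": {"plan": [[0,0,0,0,4],[0,0,0,0,4],[0,0,0,0,4]], "grip_force": 50}}

```text
time_s: 5.95
tool_pos: [0.4935, 0.283, 0.0327]
eef_rot: [[-0.999, 0.055, 0.0], [0.055, 0.999, -0.0], [-0.0, -0.0, -1.0]]
wrist_force: [-1.7, -3.4, 5.8]
width: 0.0121
```

```bash
python3 - <<'E'
from h import *
s=arm.get_state();print(s['time_s'],s['tool_pos'],s['wrist_force'],s['ft_torque'],s['width'])
im,d,c=grab('wrist','w5');sheet('w5','pics/rw5.png')
E
```

```text
5.95 [0.493545   0.28298699 0.03272769] [-1.68157959 -3.42009671  5.77519098] [-0.60484838  0.08197481 -0.12016208] 0.012068500937422575
```

View pics/w5.png

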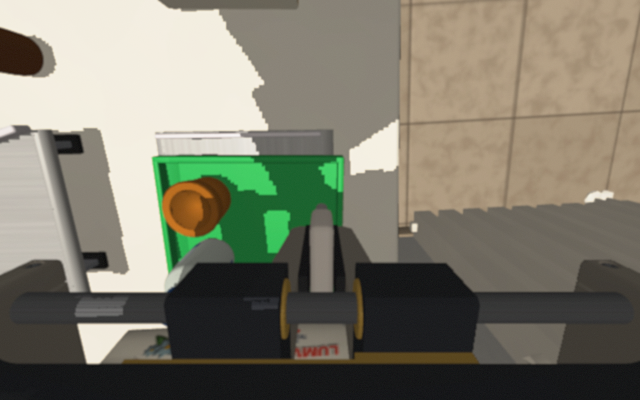

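View pics/rw5.png

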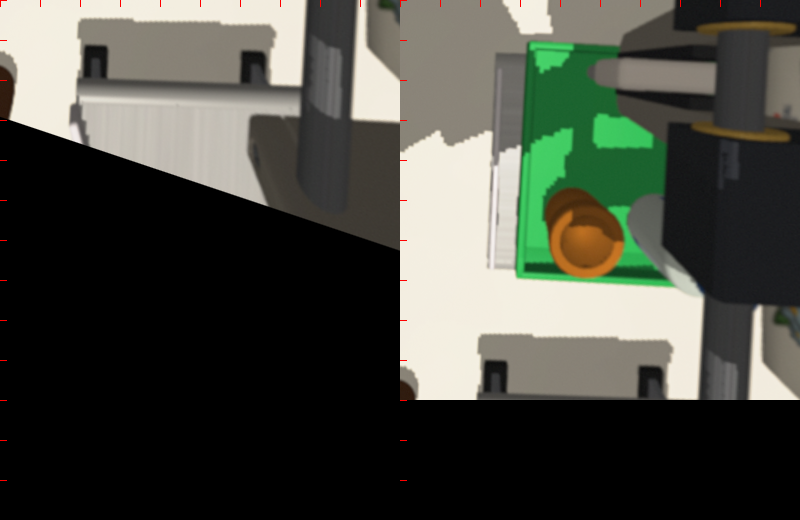

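{"api": "play_rows", "payload": {"plan": [[0,0,0.01,0,4],[0,0,0,0,4]]}}

```text
time_s: 6.2
tool_pos: [0.4933, 0.2832, 0.0327]
eef_rot: [[-0.999, 0.055, -0.0], [0.055, 0.999, 0.0], [0.0, 0.0, -1.0]]
wrist_force: [1.1, -1.1, 1.0]
width: 0.0116
```

{"api": "play_rows", "payload": {"plan": [[-0.001,-0.02,0,0,4],[-0.002,-0.04,0,0,4],[-0.003,-0.06,0,0,4],[-0.013,-0.08,0,0.02,4],[-0.013,-0.08,0,0.02,4]]}}

```text
time_s: 6.7
tool_pos: [0.4916, 0.2687, 0.0328]
eef_rot: [[-0.999, 0.051, -0.0], [0.051, 0.999, -0.0], [0.0, -0.0, -1.0]]
wrist_force: [0.3, 1.2, -1.8]
width: 0.0119
```

{"api": "play_rows", "payload": {"plan": [[-0.014,-0.08,0,0.02,4],[-0.014,-0.08,0,0.02,4],[-0.014,-0.08,0,0.02,4],[-0.014,-0.08,0,0.02,4],[-0.014,-0.08,0,0.02,4]]}}

```text
time_s: 7.2
tool_pos: [0.4881, 0.2487, 0.0328]
eef_rot: [[-0.999, 0.042, -0.0], [0.042, 0.999, -0.0], [0.0, -0.0, -1.0]]
wrist_force: [-0.5, 0.5, -2.7]
width: 0.0115
```

```bash
python3 - <<'E'
from h import *
s=arm.get_state();print(s['time_s'],s['tool_pos'],s['wrist_force'],s['ft_torque'],s['width'])
im,d,c=grab('wrist','w6');sheet('w6','pics/rw6.png')
im,d,c=grab('side','s6');cv2.imwrite('pics/s6c.png',cv2.resize(im[130:330,220:460,::-1],None,fx=3,fy=3,interpolation=2))
E
```

```text
7.2 [0.48809782 0.24866584 0.03279405] [-0.45469337  0.54195183 -2.68084489] [ 0.2019195  -0.05162798  0.00270585] 0.01153838566076965
```

View pics/rw6.png

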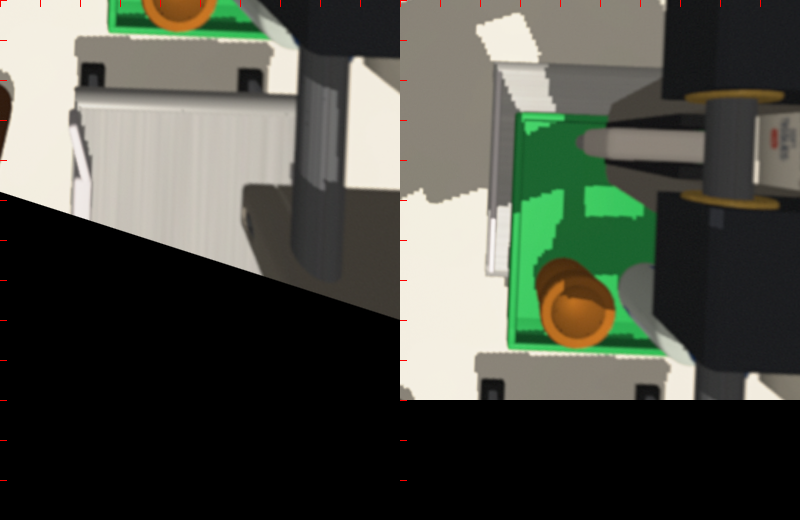

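View pics/s6c.png

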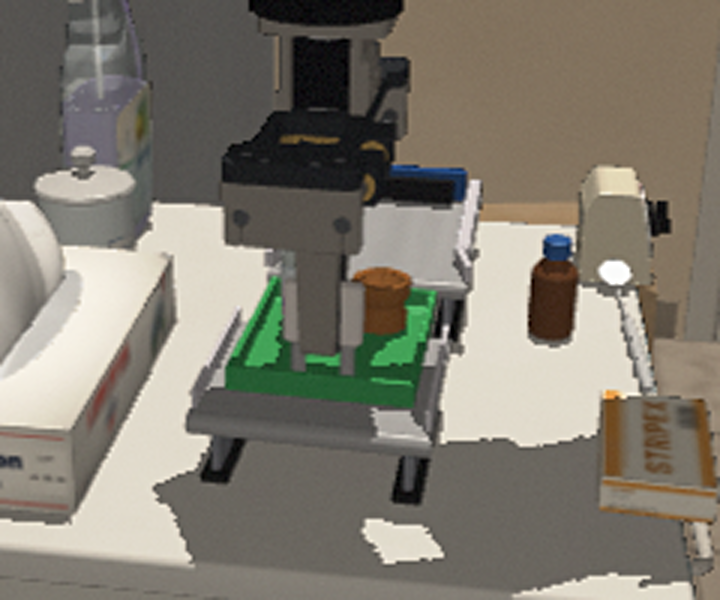

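{"api": "play_rows", "payload": {"plan": [[-0.01,-0.08,-0.004,0.02,4],[-0.01,-0.08,0,0.02,4],[-0.01,-0.08,0,0.02,4],[-0.01,-0.08,0,0.02,4],[-0.01,-0.08,0,0.01,4]]}}

```text
time_s: 7.8
tool_pos: [0.4859, 0.2289, 0.0328]
eef_rot: [[-0.999, 0.034, 0.0], [0.034, 0.999, 0.0], [-0.0, 0.0, -1.0]]
wrist_force: [-0.3, 0.3, -0.9]
width: 0.0116
```

{"api": "play_rows", "payload": {"plan": [[-0.01,-0.08,0,0.01,4],[-0.01,-0.07,0,0,4],[-0.009,-0.04,0,0,4],[-0.007,-0.02,0,0,4]]}}

```text
time_s: 8.2
tool_pos: [0.4841, 0.2185, 0.0328]
eef_rot: [[-0.999, 0.034, 0.0], [0.034, 0.999, 0.0], [-0.0, 0.0, -1.0]]
wrist_force: [0.8, 0.8, -1.0]
width: 0.0116
```

```bash
python3 - <<'E'
from h import *
s=arm.get_state();print(s['time_s'],s['tool_pos'],s['wrist_force'],s['ft_torque'],s['width'],np.round(s['eef_rot'],4)[0])
im,d,c=grab('wrist','w7');sheet('w7','pics/rw7.png')
im,d,c=grab('scene','c7');cv2.imwrite('pics/c7c.png',cv2.resize(im[140:310,220:400,::-1],None,fx=3.5,fy=3.5,interpolation=2))
E
```

```text
8.2 [0.4841212  0.21848761 0.03275529] [ 0.83750338  0.76419829 -0.99086385] [ 0.4068752  -0.17378593 -0.02642351] 0.011550181605194223 [-9.994e-01  3.390e-02  3.000e-04]
```

View pics/rw7.png

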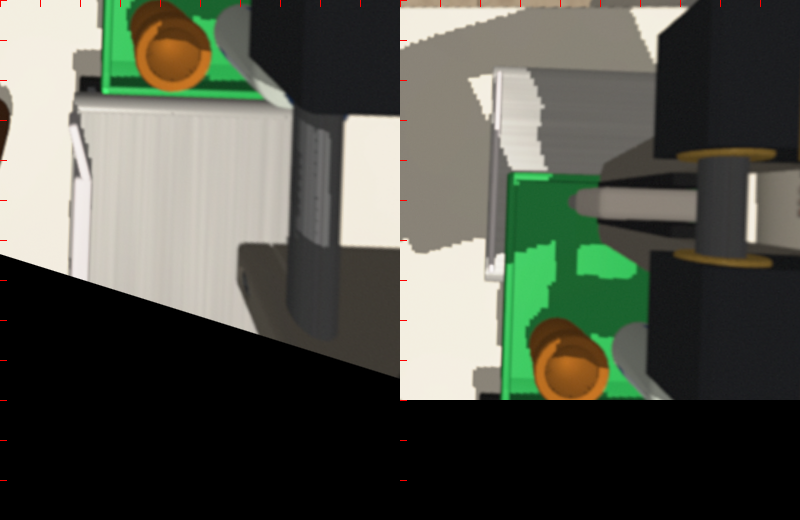

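View pics/c7c.png

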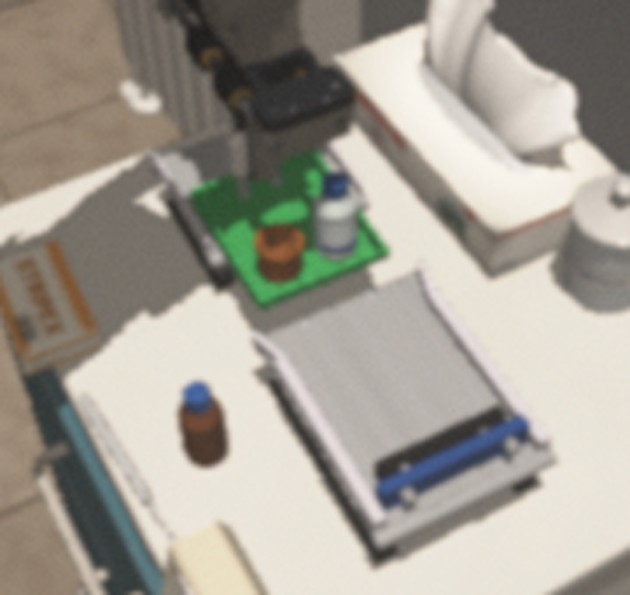

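{"api": "play_rows", "payload": {"plan": [[-0.003,-0.03,0,0,4],[-0.004,-0.05,0,0,4],[-0.004,-0.06,0,0,4],[-0.004,-0.06,0,0,4],[-0.004,-0.06,0,0,4]]}}

```text
time_s: 8.8
tool_pos: [0.4831, 0.2055, 0.0328]
eef_rot: [[-0.999, 0.034, 0.0], [0.034, 0.999, 0.0], [-0.0, 0.0, -1.0]]
wrist_force: [0.1, 2.5, 0.6]
width: 0.0114
```

{"api": "play_rows", "payload": {"plan": [[-0.003,-0.06,0,0,4],[-0.002,-0.06,0,0,4],[-0.002,-0.06,0,0,4],[-0.002,-0.06,0,0,4],[-0.002,-0.06,0,0,4]]}}

```text
time_s: 9.3
tool_pos: [0.4825, 0.1904, 0.0327]
eef_rot: [[-0.999, 0.034, 0.0], [0.034, 0.999, 0.0], [-0.0, 0.0, -1.0]]
wrist_force: [-0.6, 5.6, 3.9]
width: 0.0119
```

{"api": "play_rows", "payload": {"plan": [[0,0,0.004,0,4],[-0.002,-0.03,0,0,4],[-0.002,-0.05,0,0,4]]}}

```text
time_s: 9.6
tool_pos: [0.4821, 0.1865, 0.0328]
eef_rot: [[-0.999, 0.033, -0.0], [0.033, 0.999, -0.0], [0.0, -0.0, -1.0]]
wrist_force: [0.9, 1.7, -1.0]
width: 0.0117
```

```bash
python3 - <<'E'
from h import *
s=arm.get_state();print(s['time_s'],s['tool_pos'],s['wrist_force'],s['ft_torque'],s['width'],np.round(s['eef_rot'],4)[0])
im,d,c=grab('wrist','w8');sheet('w8','pics/rw8.png')
im,d,c=grab('scene','c8');cv2.imwrite('pics/c8c.png',cv2.resize(im[140:310,220:400,::-1],None,fx=3.5,fy=3.5,interpolation=2))
E
```

```text
9.6 [0.48209653 0.18650443 0.03276257] [ 0.91866743  1.73467279 -1.00042418] [ 0.40084418 -0.09948652  0.04754234] 0.011658630817900363 [-9.994e-01  3.340e-02 -3.000e-04]
```

View pics/rw8.png

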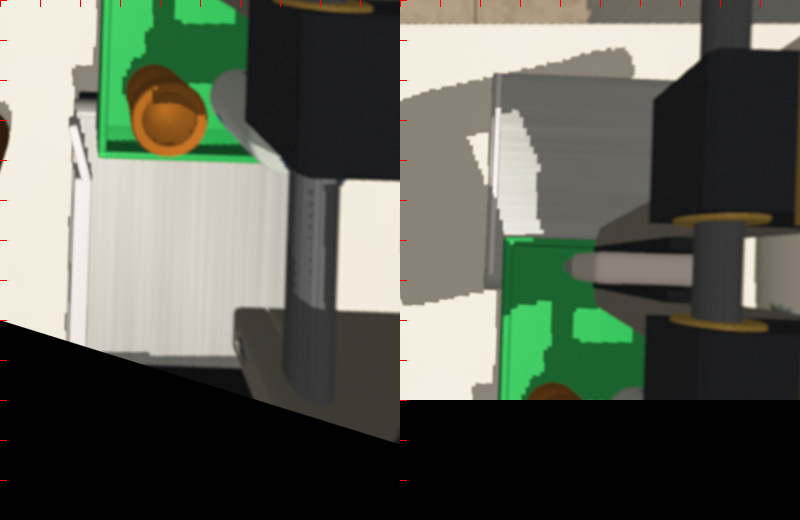

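View pics/c8c.png

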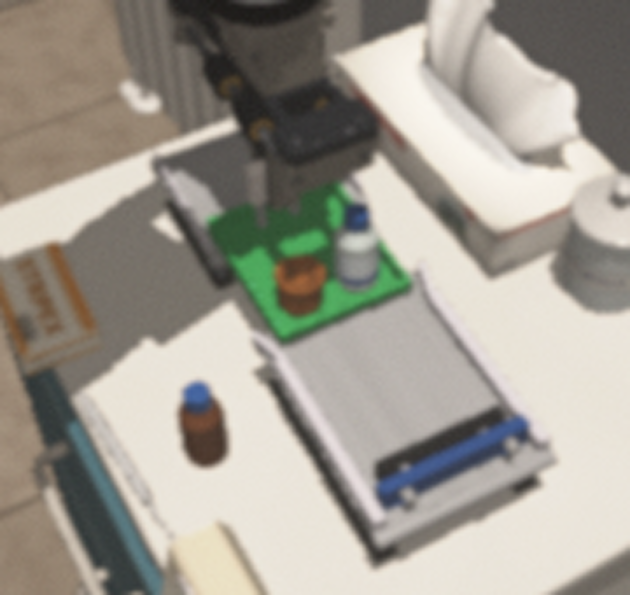

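```bash
python3 - <<'E'
from h import *
s=4000
x0,x1,y0,y1=.40,.46,-.03,.22
im=rect('w8',.060,x0,x1,y0,y1,s);hsv=cv2.cvtColor(im,cv2.COLOR_BGR2HSV)
m=((hsv[...,0]>45)&(hsv[...,0]<85)&(hsv[...,1]>90))
p=[]
for v in range(m.shape[0]):
    u=np.flatnonzero(m[v])
    if len(u)>60: p.append((y1-v/s,x0+u[0]/s))
p=np.array(p);k=(p[:,0]>.09)&(p[:,0]<.20)
a=np.polyfit(p[k,0],p[k,1],1);r=p[k,1]-np.polyval(a,p[k,0]);print('tray left',np.degrees(np.arctan(a[0])),np.polyval(a,.1),r.std())
im=rect('w8',.057,x0,x1,y0,y1,s)
cv2.imwrite('pics/rail.png',cv2.resize(im[520:1000],None,fx=2.5,fy=1.2))
g=cv2.cvtColor(im,cv2.COLOR_BGR2GRAY)
for y in [.06,.05,.04,.03,.02,.01,0.,-.01]:
    v=int((y1-y)*s);row=g[v-4:v+5].mean(0)[::4];print(y,row[10:50].astype(int))
E
```

```text
tray left 1.8580906341501149 0.42855669170735444 0.00016485935235628177
0.06 [238 238 238 238 238 216 159 196 239 242 242 241 240 240 234 215 212 217
 216 219 220 218 217 218 218 219 218 219 217 213 214 214 215 214 214 214
 214 216 217 216]
0.05 [237 237 237 230 164 148 164 221 240 242 241 239 239 238 228 206 213 215
 215 217 217 215 215 217 217 218 218 217 212 210 212 212 212 212 213 212
 212 214 215 214]
0.04 [237 237 237 236 188 153 178 230 241 240 239 238 238 236 219 205 214 213
 214 216 215 213 214 215 215 217 217 213 209 209 210 210 210 210 210 209
 211 212 213 211]
0.03 [236 237 238 227 163 154 198 237 239 239 237 237 237 232 210 207 212 210
 213 214 213 212 212 213 214 215 214 209 206 207 208 208 208 207 207 207
 209 209 209 210]
0.02 [237 236 237 228 167 141 218 237 239 237 236 236 236 224 199 207 209 208
 211 211 211 211 210 210 213 213 211 205 204 205 206 206 206 205 204 205
 205 206 207 208]
0.01 [237 237 236 213 153 165 227 238 236 236 235 236 234 217 201 207 206 207
 209 208 209 208 207 208 210 210 206 201 202 203 204 203 203 202 201 202
 201 203 205 206]
0.0 [237 237 190 141 159 195 233 236 235 235 235 235 230 198 196 204 203 205
 206 206 206 205 204 205 208 207 202 199 200 202 202 201 199 199 199 198
 198 201 203 206]
-0.01 [ 38  72 101 105 117 185 226 234 233 234 234 235 223 193 201 201 202 203
 203 203 204 202 202 204 205 202 198 196 199 201 201 198 196 196 196 195
 196 200 202 204]
```

View pics/rail.png

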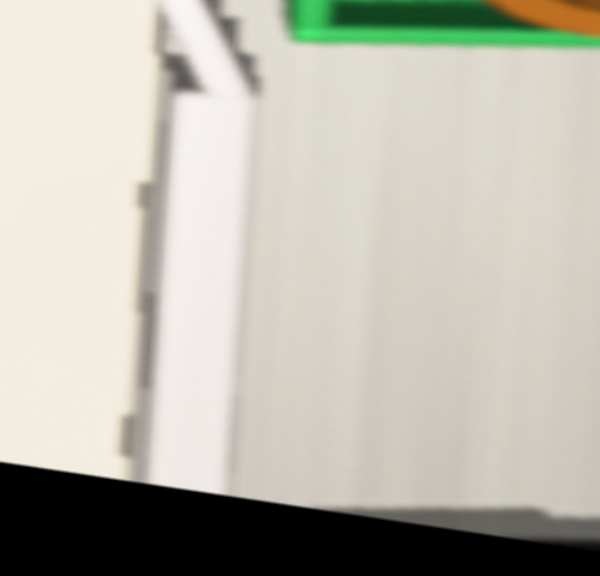

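{"api": "play_rows", "payload": {"plan": [[-0.001,-0.04,0,0,4],[-0.002,-0.06,0,0,4],[-0.002,-0.08,0,0,4],[-0.003,-0.08,0,0,4],[-0.002,-0.08,0,0,4]]}}

```text
time_s: 10.2
tool_pos: [0.4816, 0.1691, 0.0328]
eef_rot: [[-0.999, 0.034, -0.0], [0.034, 0.999, -0.0], [0.0, -0.0, -1.0]]
wrist_force: [-0.1, 0.6, -2.4]
width: 0.0118
```

{"api": "play_rows", "payload": {"plan": [[-0.003,-0.08,0,0,4],[-0.002,-0.08,0,0,4],[-0.003,-0.08,0,0,4],[-0.002,-0.08,0,0,4],[-0.003,-0.08,0,0,4]]}}

```text
time_s: 10.7
tool_pos: [0.481, 0.1492, 0.0328]
eef_rot: [[-0.999, 0.034, -0.0], [0.034, 0.999, -0.0], [0.0, -0.0, -1.0]]
wrist_force: [0.6, -0.0, -2.9]
width: 0.0119
```

{"api": "play_rows", "payload": {"plan": [[-0.003,-0.08,-0.003,0,4],[-0.002,-0.08,0,0,4],[-0.003,-0.08,0,0,4],[-0.002,-0.06,0,0,4],[-0.002,-0.04,0,0,4]]}}

```text
time_s: 11.2
tool_pos: [0.4806, 0.1324, 0.0328]
eef_rot: [[-0.999, 0.034, 0.0], [0.034, 0.999, 0.0], [-0.0, 0.0, -1.0]]
wrist_force: [-0.4, 0.3, -2.2]
width: 0.0118
```

```bash
python3 - <<'E'
from h import *
s=arm.get_state();print(s['time_s'],s['tool_pos'],s['wrist_force'],s['ft_torque'],s['width'],np.round(s['eef_rot'],4)[0])
im,d,c=grab('wrist','w9');sheet('w9','pics/rw9.png')
im,d,c=grab('scene','c9');cv2.imwrite('pics/c9c.png',cv2.resize(im[140:310,220:400,::-1],None,fx=3.5,fy=3.5,interpolation=2))
E
```

```text
11.2 [0.48055468 0.13236515 0.03276258] [-0.44611255  0.29182066 -2.2367978 ] [ 0.24069365 -0.03771657 -0.01375297] 0.011761413723682146 [-0.9994  0.0338  0.    ]
```

View pics/rw9.png

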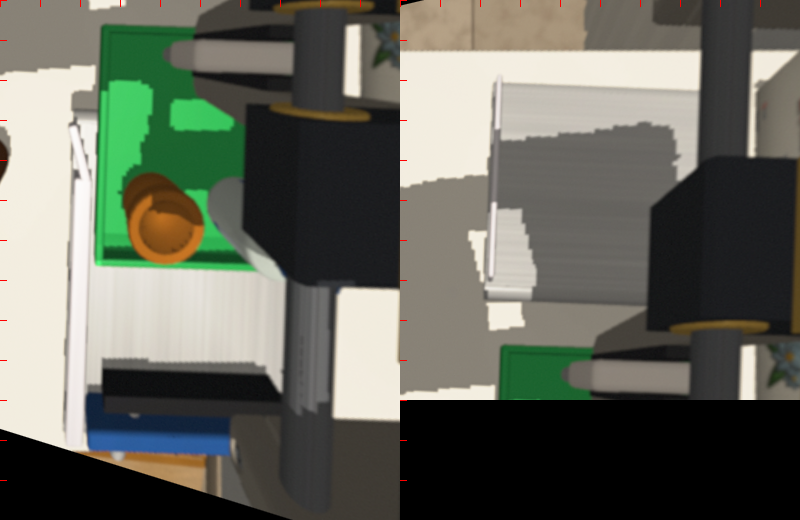

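View pics/c9c.png

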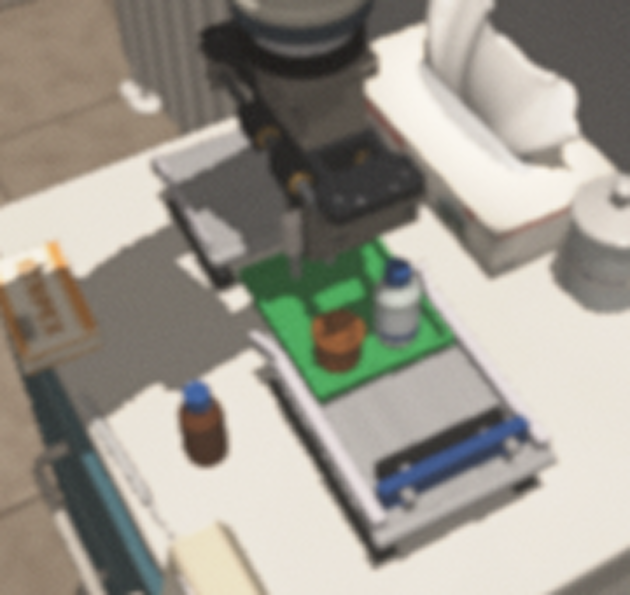

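{"api": "play_rows", "payload": {"plan": [[-0.002,-0.05,0,0,4],[-0.002,-0.08,0,0,4],[-0.003,-0.08,0,0,4],[-0.002,-0.08,0,0,4],[-0.003,-0.08,0,0,4]]}}

```text
time_s: 11.8
tool_pos: [0.4799, 0.1138, 0.0328]
eef_rot: [[-0.999, 0.034, 0.0], [0.034, 0.999, 0.0], [-0.0, 0.0, -1.0]]
wrist_force: [0.3, 1.3, -2.2]
width: 0.0115
```

{"api": "play_rows", "payload": {"plan": [[-0.002,-0.08,0,0,4],[-0.003,-0.08,0,0,4],[-0.002,-0.08,0,0,4],[-0.002,-0.06,0,0,4],[-0.001,-0.04,0,0,4]]}}

```text
time_s: 12.3
tool_pos: [0.4795, 0.0968, 0.0327]
eef_rot: [[-0.999, 0.034, 0.0], [0.034, 0.999, -0.0], [-0.0, -0.0, -1.0]]
wrist_force: [-0.3, 0.9, -1.2]
width: 0.0115
```

```bash
python3 - <<'E'
from h import *
s=arm.get_state();print(s['time_s'],s['tool_pos'],s['wrist_force'],s['ft_torque'],s['width'],np.round(s['eef_rot'],4)[0])
im,d,c=grab('wrist','w10');sheet('w10','pics/rw10.png')
E
```

```text
12.3 [0.47945448 0.0968392  0.03274115] [-0.27540819  0.86013436 -1.21370103] [ 2.60409217e-01  7.37628007e-05 -2.21403706e-02] 0.01154967484218424 [-0.9994  0.0339  0.    ]
```

View pics/rw10.png

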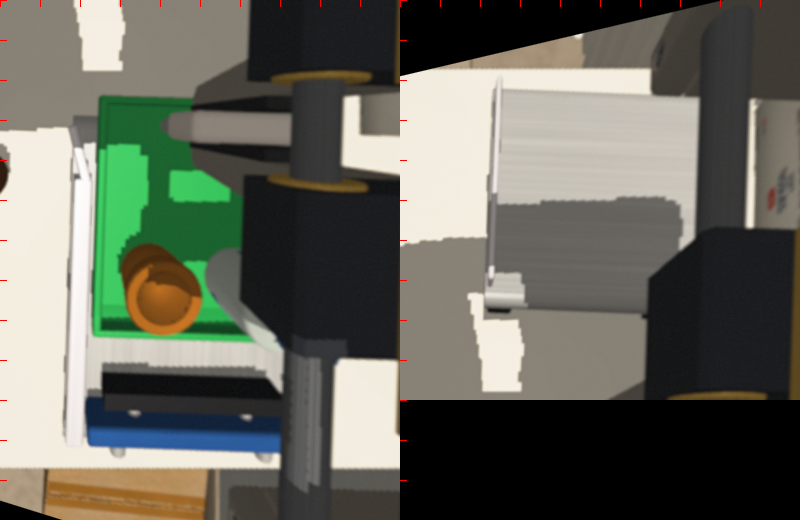

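{"api": "play_rows", "payload": {"plan": [[-0.002,-0.05,0,0,4],[-0.002,-0.06,0,0,4],[-0.002,-0.06,0,0,4],[-0.002,-0.06,0,0,4],[-0.002,-0.05,0,0,4]]}}

```text
time_s: 12.85
tool_pos: [0.4789, 0.0829, 0.0327]
eef_rot: [[-0.999, 0.034, 0.0], [0.034, 0.999, -0.0], [-0.0, -0.0, -1.0]]
wrist_force: [-0.3, 1.6, -1.9]
width: 0.0116
```

{"api": "play_rows", "payload": {"plan": [[-0.001,-0.03,0,0,4],[-0.001,-0.02,0,0,4],[-0.001,-0.02,0,0,4],[0,0,0,0,4]]}}

```text
time_s: 13.25
tool_pos: [0.4788, 0.0795, 0.0327]
eef_rot: [[-0.999, 0.034, 0.0], [0.034, 0.999, -0.0], [-0.0, -0.0, -1.0]]
wrist_force: [1.0, 0.1, -0.9]
width: 0.0116
```

Free so far (Fy ≈ 0.1–1.6 N from friction). Now I feel for the buffer in 1 mm rows.

{"api": "play_rows", "payload": {"plan": [[0,-0.02,0,0,4],[-0.001,-0.02,0,0,4],[0,-0.02,0,0,4],[-0.001,-0.02,0,0,4],[0,0,0,0,4]]}}

```text
time_s: 13.75
tool_pos: [0.4787, 0.0754, 0.0327]
eef_rot: [[-0.999, 0.034, 0.0], [0.034, 0.999, -0.0], [-0.0, -0.0, -1.0]]
wrist_force: [-0.5, -0.1, -2.1]
width: 0.0118
```

{"api": "play_rows", "payload": {"plan": [[0,-0.02,0,0,4],[-0.001,-0.02,0,0,4],[0,0,0,0,4]]}}

```text
time_s: 14.05
tool_pos: [0.4786, 0.0735, 0.0327]
eef_rot: [[-0.999, 0.034, -0.0], [0.034, 0.999, -0.0], [0.0, -0.0, -1.0]]
wrist_force: [0.6, 0.5, -2.3]
width: 0.0119
```

{"api": "play_rows", "payload": {"plan": [[0,-0.02,0,0,4],[-0.001,-0.02,0,0,4],[0,0,0,0,4]]}}

```text
time_s: 14.35
tool_pos: [0.4788, 0.0717, 0.0328]
eef_rot: [[-0.999, 0.034, 0.0], [0.034, 0.999, 0.0], [-0.0, 0.0, -1.0]]
wrist_force: [0.8, 2.8, -2.1]
width: 0.012
```

{"api": "play_rows", "payload": {"plan": [[0,-0.02,0,0,4],[0,0,0,0,4]]}}

```text
time_s: 14.55
tool_pos: [0.4788, 0.0711, 0.0328]
eef_rot: [[-0.999, 0.034, 0.0], [0.034, 0.999, 0.001], [-0.0, 0.001, -1.0]]
wrist_force: [-0.7, 5.3, -0.9]
width: 0.0119
```

{"api": "play_rows", "payload": {"plan": [[-0.001,-0.02,0,0,4],[0,0,0,0,4]]}}

```text
time_s: 14.75
tool_pos: [0.4788, 0.0706, 0.0329]
eef_rot: [[-0.999, 0.034, 0.001], [0.034, 0.999, 0.002], [-0.0, 0.002, -1.0]]
wrist_force: [0.6, 8.9, 0.1]
width: 0.0119
```

{"api": "play_rows", "payload": {"plan": [[0,0,0,0,4],[0,0,0,0,4],[0,0,0,0,4]]}}

```text
time_s: 15.05
tool_pos: [0.4788, 0.0706, 0.0329]
eef_rot: [[-0.999, 0.034, 0.0], [0.034, 0.999, 0.001], [-0.0, 0.001, -1.0]]
wrist_force: [-0.7, 7.9, -0.3]
width: 0.0118
```

{"api": "play_rows", "payload": {"plan": [[0,0.01,0,0,4],[0,0.01,0,0,4],[0,0.005,0,0,4],[0,0,0,0,4]]}}

```text
time_s: 15.45
tool_pos: [0.4787, 0.0712, 0.0328]
eef_rot: [[-0.999, 0.034, 0.0], [0.034, 0.999, 0.0], [-0.0, 0.0, -1.0]]
wrist_force: [0.2, 5.5, -0.3]
width: 0.0114
```

{"api": "play_rows", "payload": {"plan": [[0,0.008,0,0,4],[0,0.007,0,0,4],[0,0,0,0,4]]}}

```text
time_s: 15.75
tool_pos: [0.4787, 0.0714, 0.0327]
eef_rot: [[-0.999, 0.034, 0.0], [0.034, 0.999, -0.0], [-0.0, -0.0, -1.0]]
wrist_force: [1.4, 2.2, -1.8]
width: 0.0119
```

{"api": "play_rows", "payload": {"plan": [[0,0,0,0,4],[0,0,0,0,4]], "grip_force": 10}}

```text
time_s: 15.95
tool_pos: [0.4785, 0.0715, 0.0327]
eef_rot: [[-0.999, 0.034, -0.0], [0.034, 0.999, -0.0], [0.0, -0.0, -1.0]]
wrist_force: [0.9, 1.2, -2.0]
width: 0.0119
```

{"api": "play_rows", "payload": {"plan": [[0,0,0,0,12],[0,0,0,0,13],[0,0,0,0,15],[0,0,0,0,20],[0,0,0,0,28]]}}

```text
time_s: 16.45
tool_pos: [0.4784, 0.0716, 0.0327]
eef_rot: [[-0.999, 0.034, -0.0], [0.034, 0.999, -0.0], [0.0, -0.0, -1.0]]
wrist_force: [-0.2, 0.8, 0.1]
width: 0.026
```

```bash
python3 - <<'E'
from h import *
s=arm.get_state();print(s['time_s'],s['tool_pos'],s['wrist_force'],s['ft_torque'],s['width'],np.round(s['eef_rot'],4)[0])
im,d,c=grab('wrist','w11');sheet('w11','pics/rw11.png')
cv2.imwrite('pics/w11c.png',cv2.resize(im[100:290,130:410,::-1],None,fx=2.8,fy=2.8,interpolation=2))
E
```

```text
16.45 [0.47841629 0.07158147 0.03272609] [-0.19556213  0.7972956   0.06991771] [ 0.02630423 -0.0105941   0.03776569] 0.026017247238304085 [-9.994e-01  3.370e-02 -2.000e-04]
```

View pics/rw11.png

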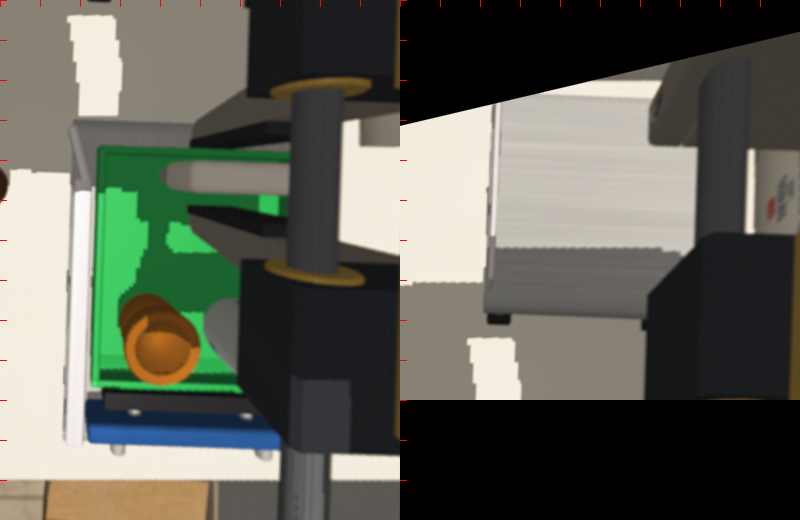

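View pics/w11c.png

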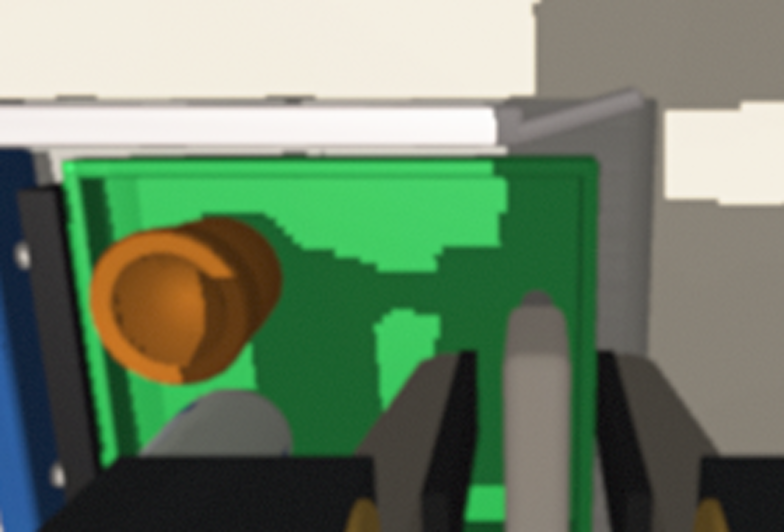

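Released: the nose touches the black buffer (crop edge at x≈75–95) and the bar stands clear between the pads. Now straight up.

{"api": "play_rows", "payload": {"plan": [[0,0,0.1,0,28],[0,0,0.3,0,28],[0,0,0.5,0,28],[0,0,0.7,0,28],[0,0,0.8,0,28]]}}

```text
time_s: 17.0
tool_pos: [0.4776, 0.0715, 0.1536]
eef_rot: [[-0.999, 0.034, -0.002], [0.034, 0.999, -0.0], [0.002, -0.0, -1.0]]
wrist_force: [0.9, -0.3, -0.4]
width: 0.0277
```

{"api": "play_rows", "payload": {"plan": [[0,0,0.8,0,28],[0,0,0.5,0,28],[-0.5,0.7,0.1,0,28],[-0.5,0.8,0,0,28],[-0.5,0.6,0,0,28]]}}

```text
time_s: 17.5
tool_pos: [0.4028, 0.178, 0.2236]
eef_rot: [[-0.999, 0.035, 0.001], [0.035, 0.999, 0.001], [-0.001, 0.001, -1.0]]
wrist_force: [0.3, 0.6, -0.8]
width: 0.0279
```

{"api": "play_rows", "payload": {"plan": [[-0.2,0.3,0,0,28],[0,0,0,0,28],[0,0,0,0,28]]}}

```text
time_s: 17.8
tool_pos: [0.3936, 0.1916, 0.2231]
eef_rot: [[-0.999, 0.032, 0.001], [0.032, 0.999, -0.0], [-0.001, -0.0, -1.0]]
wrist_force: [0.0, 0.3, -0.2]
width: 0.0281
```

```bash
python3 - <<'E'
from h import *
s=arm.get_state();print(s['time_s'],s['tool_pos'],s['wrist_force'],s['width'])
for n in ['wrist','scene','side']: grab(n,n+'12')
sheet('wrist12','pics/rw12.png')
a=cv2.imread('pics/side12.png')[150:300,180:460];b=cv2.imread('pics/scene12.png')[130:320,210:460]
o=np.zeros((600,800,3),np.uint8);o[:300,:560]=cv2.resize(a,None,fx=2,fy=2);
cv2.imwrite('pics/a12.png',cv2.resize(a,None,fx=2.8,fy=2.8,interpolation=2));cv2.imwrite('pics/b12.png',cv2.resize(b,None,fx=3,fy=3,interpolation=2))
E
```

```text
17.8 [0.39364335 0.19162545 0.22305963] [ 0.01538362  0.26172681 -0.20013131] 0.028107140977411463
```

View pics/rw12.png

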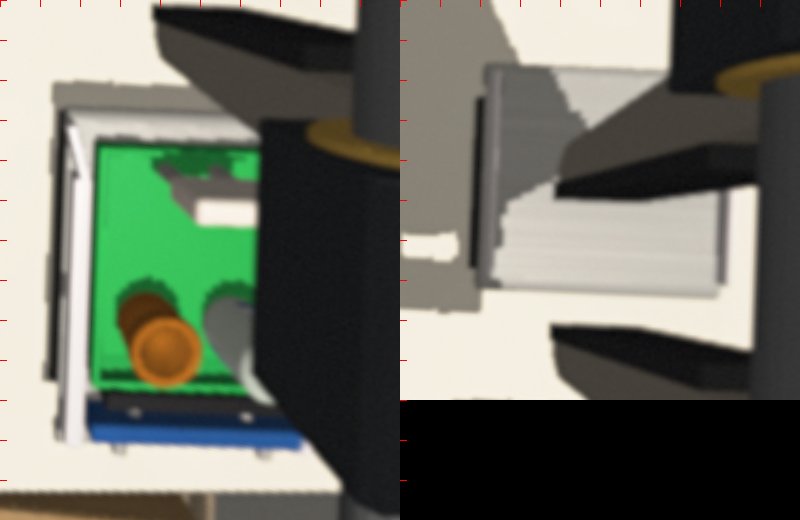

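View pics/a12.png

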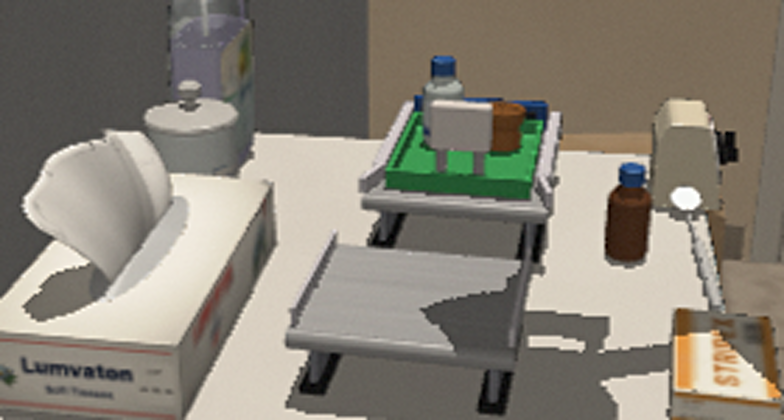

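View pics/b12.png

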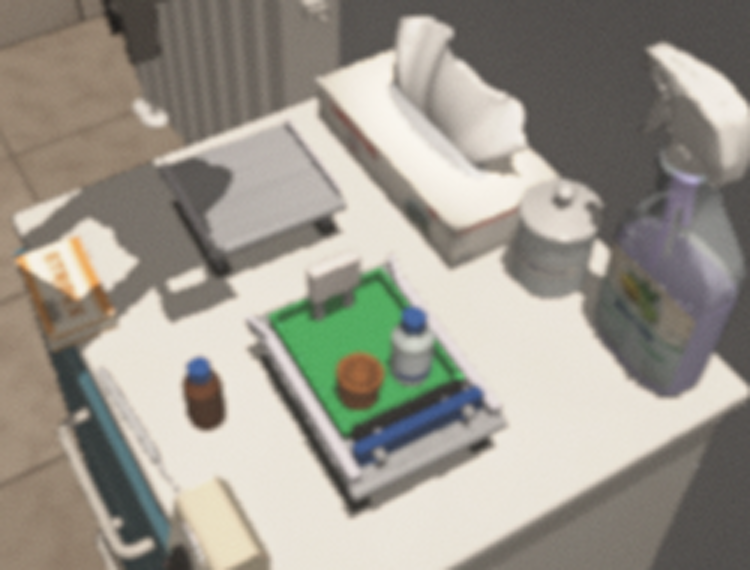

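The tray sits in the channel with its nose at the buffer. The bottle and dish are standing and the other items are in place. I hand it in.

```bash
python3 - <<'E'
from plant import arm
print(arm.close_job())
E
```

```text
the job is handed in; nothing more can be done
None
```

The tray is across the gap, in the far channel and resting against the black buffer. The job was handed in at about 18 s, and no verdict was reported.

**Slide:** I held the tray by the white grip and slid it level, turning it about 1.3° on the way to line up with the channel. The vertical force stayed within about ±4 N once sliding began. It peaked as the nose came onto the far stand, and I trimmed the height by 0.2 mm.

**Buffer:** I felt contact when the measured tool position reached y ≈ 0.072. I pressed to about 8–9 N and held it, eased back to 1–2 N, then opened and rose straight up.

**Last checks:**
- In all three views the bottle and dish are standing, and the other items look undisturbed.
- The wrist view shows the nose at the buffer, in the same place before and after I withdrew. I judged the contact by eye and did not measure it again after letting go.

**What disagreed:** The fingertips turned out to be about 40 mm higher than the reported TCP. The first grasp therefore closed on air just above the bar, touching nothing. I confirmed this with the cameras and a light test close, then corrected for it.

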